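# Stand the weighted float heavy end down

### The job

The plain grey float lying in the V cradle has a ballast weight hidden in one end; both ends look alike, so only its balance in the grip will tell you which end is heavy. Stand it heavy end down near the middle of the round steel plate, so that it stays upright by itself. Do not let it fall over or lie on the worktop or the plate, and leave the other things where they are.

Things in the scene. Friction and masses are not known exactly. Their poses are not given: they have to be found in the camera images.
- float: plain grey float, 140 mm long, 44 mm thick: a cylinder with a 4.6 mm dome on each end, about 0.25 kg. Origin at mid-length on its axis; y axis along its length. Ballast is hidden in the +y or -y end at random; its centre of mass lies 31 mm from the middle towards the heavy end. Held at the middle it pulls that end down with about 0.08 N m; it droops in a 5 N grip, stays level in 25 N
- cradle: fixed cradle: aluminium base 80 x 176 x 10 mm, two V saddles 31 mm either side of its middle (14 mm thick, narrower than the float), two end lips 45 mm high just past the float's ends. Origin at the centre of its underside. The float starts lying along its y axis, axis level, 60 mm above the worktop, its sides and top open to the gripper
- plate: fixed round dark steel plate, 130 mm in diameter, 12 mm high, flat and level on top. Origin at the centre of its underside. On its heavy end the float stands here and rights itself from leans up to about 15 degrees, its middle 70 mm above the top of the plate; on its light end it topples
- specimen_cup: bystander: lidded specimen cup, 72 mm wide, 76 mm high, origin at the centre of its underside
- beaker: bystander: small clear beaker, 54 mm wide, 69 mm high, origin at the centre of its underside
- timer: bystander: flat square bench timer, 68 x 68 x 20 mm, origin at the centre of its underside
- flask: bystander: conical flask, 76 mm wide, 133 mm high, origin at the centre of its underside
There are look-alikes about, which are no part of the job. Leave any yellow look-alike of the float alone.

How it is judged:
On the way:
1. the float is lifted clear of the cradle (height (world z) of float above 0.075 m), for 0.2 s.
At the end, for the whole second after the job is handed in: The float stands freely on the round plate, on its heavy end (on the other it topples), its axis within 0.12 rad of upright, its middle within 35 mm of the plate's centre line and 77 to 87 mm above the worktop, at rest (under 30 mm/s and 0.5 rad/s) (horizontal distance between float and plate below 0.035 m and height (world z) of float between 0.077 and 0.087 m and (angle between float's own y axis and vertical below 0.12 rad or angle between float's own y axis and vertical above 3.02 rad) and linear speed of float below 0.03 m/s and angular speed of float below 0.5 rad/s); the robot touches nothing.
It fails at once if the float lies or falls on the worktop or the plate, away from the cradle (horizontal distance between float and cradle above 0.06 m and height (world z) of float below 0.05 m and angle between float's own y axis and vertical between 1 and 2.14 rad).
It fails at once if a bystander is moved by more than 30 mm (distance of any of specimen_cup, beaker, timer, flask from where it was at the start of the episode above 0.03 m).
It also fails if it takes over 53 s, if anything falls off the work surface, if the arm or the gripper's body presses on something with over 40 N, if the wrist force passes 120 N, or if a joint passes its speed limit or range.

### The arm

A 6-joint arm with a two-finger parallel gripper is mounted at the origin on a cart in front of the work surface, level with it; the furniture and walls round the work are solid. World frame = base frame: x ahead of the robot, y to its left, z up, the work surface at z = 0. Lengths are in m, angles in rad, forces in N, time in s.
With the tool pointing down it reaches from about 0.375 to 0.975 m from the base axis. Payload 3.8 kg.
Tool frame: the origin (TCP) lies midway between the tips of the shut fingers; the grasp point (between the pads) lies 19 mm behind it; z points along the fingers, y is the direction in which the jaws open and shut (so a half turn about z gives the same grasp; the last joint's range is limited). The gripper opens to 85 mm and grips with 20 to 120 N. Pads are 22 mm wide; open, the fingers measure 114 mm over their backs; the gripper's body (76 mm by 85 mm) begins 54 mm behind the grasp point. The pads swing forward as they close: fully open they stand 13 mm farther back than shut.
Start: joints at [-1.309, 0.264, 1.604, -0, 1.274, -0.037], TCP at [0.199, -0.645, 0.231] pointing down, gripper open.
Joint ranges: [-2.63, 2.63], [-0.94, 2.18], [0.31, 2.57], [-1.31, 4.45], [0, 2.66], [-2.55, 2.55]. Speed limits (rad/s): [2.57, 2.57, 3.14, 3.14, 3.14, 3.14].

### API

Orientations are given as [roll, pitch, yaw] about the fixed x, y, z axes, in that order (R = Rz(yaw) Ry(pitch) Rx(roll)).
In Python, from workcell import env, camera gives the robot as it stands.
- The arm moves only by the tool step_arm, never from a script. Its argument "increments" is a list of rows, each a list of 3 entries, a list of its own where there are three numbers: the shift along the tool's x, y, z each as a share of 20 cm, from -1 to 1, then the turn, a rotation vector about the tool's x, y, z each as a share of 90 degrees, from -1 to 1, then the opening, from -1 (shut) to 1 (fully open). In form: [[[dx, dy, dz], [wx, wy, wz], hand], ...]. A call has 1 to 20 rows; each row is the pose to reach, as a shift and turn from the pose measured when the call began, along the tool's axes at that moment; what a row does not reach only later rows make up. A row lasts 1/12 s, in which the tool goes at most 41.7 mm and 7.16 degrees, less where a joint would pass 70% of its speed; a pose out of reach is approached as far as the arm can. A call with a number of a shift or a turn outside -1 to 1 is refused whole. A call with a gripper value outside its range is refused whole. The fingers move at their own pace and stop on an object; the grip force is fixed at half the most. Time passes only in rows, so rows that repeat a pose let the fingers close. It gives the time, the measured TCP pose, the force and the opening at its end, in the units of the state.
- env.read_state(): the state, without advancing time (a new reading comes with each control period).
- camera(name): name is "scene" or "top" or "wrist"; returns a dict with "image" (400x640x3 uint8, red, green, blue), "range_z" (400x640 float32, m along the optical axis (not along the pixel's ray), 0 where there is no reading), "vertical_fov" (degrees; the focal length in pixels is half the picture's height over the tangent of half this angle, whatever the lens; pixels are square), "cx", "cy" (the principal point, pixels), "T" (4x4, takes a point from camera to world coordinates); the wrist camera has in their place "T_tool_cam" (4x4, takes a point from camera to tool coordinates, whose origin is the TCP and whose axes are the flange's). Camera axes: x right, y down, z forward; pixel columns grow to the right and rows downward; lengths in m; the calibration is good to about 2 mm. A picture is of the moment at which its call begins: read the wrist's pose just before it.
- env.job_done(): hands the job in, once; it reports no verdict.
The state is a dict: "t": time; "q": joint angles; "dq": joint speeds; "joint_efforts": joint torques, N m; "eef_pos": TCP position; "tcp_rot": TCP orientation; "contact_force": force on the tool from outside, world axes, zero at the start; "moment": the same for the moment, N m; "gripper_width": finger opening in m.
Only numpy, scipy, OpenCV 4.12 (cv2) and the standard library are available. Lean on these libraries where they do the work, as an engineer would, in place of code of your own. Each camera call takes 0.05 s, during which the arm holds its last target. There are 200 camera calls.

## Working session

There is one attempt and no reset: what is moved stays moved. The work goes in short steps, Python scripts to look and compute and a tool call to move; the robot and the scene stay as the last step left them, time stands still between calls to the robot, and variables do not carry over. Pictures are saved under pics/ and viewed, about 8 in all and at most 12, crops included, and the job is handed in when it is done.

Besides the shell and the picture viewer there is one more tool, called after "Request:" as name(argument=value, ...), one argument or row to a line, values as JSON. step_arm: Moves the arm, as the interface text tells. Shift numbers are shares of 20 cm and turn numbers shares of 90 degrees, none past 1 either way. Its arguments: {"type":"object","properties":{"increments":{"type":"array"}},"required":["increments"]}

```bash
mkdir -p pics; ls
cat > h.py <<'E'
import numpy as np, cv2
from workcell import env, camera
from scipy.spatial.transform import Rotation as Ro
def rays(c,T,uv):
    f=c["image"].shape[0]/2/np.tan(np.radians(c["vertical_fov"])/2)
    uv=np.atleast_2d(uv).astype(float)
    d=np.c_[(uv[:,0]-c["cx"])/f,(uv[:,1]-c["cy"])/f,np.ones(len(uv))]
    return T[:3,3],d@T[:3,:3].T
def onplane(c,T,uv,z):
    o,d=rays(c,T,uv); return o+d*((z-o[2])/d[:,2])[:,None]
def cloud(c,T):
    h,w=c["range_z"].shape; v,u=np.mgrid[:h,:w]
    o,d=rays(c,T,np.c_[u.ravel(),v.ravel()])
    return (o+d*c["range_z"].reshape(-1,1)).reshape(h,w,3)
def save(n,im): cv2.imwrite("pics/"+n,cv2.cvtColor(im,cv2.COLOR_RGB2BGR))
E
python3 - <<'E'
from h import *
s=env.read_state(); print(s)
a=camera("scene");b=camera("top")
for n,c in(("scene",a),("top",b)): save(n+".png",c["image"]); print(n,c["vertical_fov"],c["cx"],c["cy"],c["T"].round(3).tolist(),(c["range_z"]>0).mean())
E
```

```text
pics
{'t': 0.0, 'q': array([-1.30894335e+00,  2.64766912e-01,  1.60536301e+00,  2.29311008e-05,
        1.27371004e+00, -3.69179931e-02]), 'dq': array([-6.58692506e-04, -1.43082660e-03, -7.73923919e-04, -5.41875850e-04,
        1.38901505e-04,  5.97506141e-05]), 'joint_efforts': array([ 8.20351052e-04, -5.15109622e+01, -3.67311502e+01,  8.28497105e-05,
        1.30646114e-02, -2.81790527e-06]), 'eef_pos': array([ 0.19848858, -0.64439429,  0.2299587 ]), 'tcp_rot': array([-3.13934769e+00, -1.04843685e-04,  2.98764115e-01]), 'contact_force': array([1.0508836 , 0.4725488 , 0.60528355]), 'moment': array([ 0.04841449, -0.03148222, -0.05587946]), 'gripper_width': 0.08562885976485908}
scene 47.16320274009665 310.42353811494746 194.6920721195342 [[-0.688, -0.389, 0.612, -0.079], [-0.725, 0.354, -0.591, 0.766], [0.013, -0.85, -0.526, 0.653], [0.0, 0.0, 0.0, 1.0]] 0.995984375
top 45.89894391267947 310.2910985179312 199.29325983573565 [[0.016, -0.994, 0.109, 0.407], [-1.0, -0.016, 0.003, 0.153], [-0.001, -0.11, -0.994, 1.408], [0.0, 0.0, 0.0, 1.0]] 0.9960078125
```

View pics/scene.png

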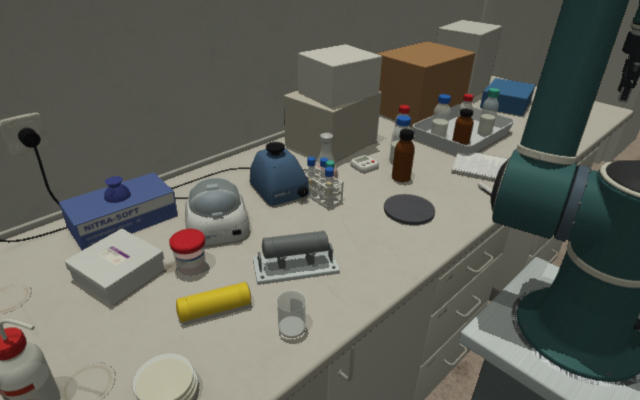

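View pics/top.png

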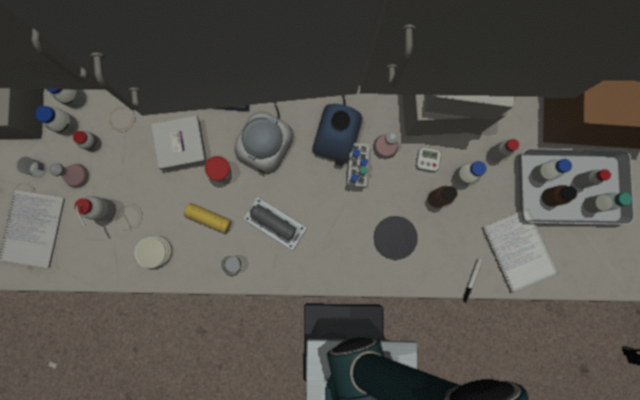

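The scene view shows the grey float in its cradle at (296,250) and a yellow look-alike at (214,302). The round dark plate is at (409,209). In the top view the grey float is at (272,222), the yellow one at (207,218) and the plate at (395,237). Only the one in the aluminium V cradle is plain grey, so that is the target.

Run:
```python
from h import *
ims=[]
for n,box,pb in(("scene",(225,215,350,290),(375,185,445,230)),("top",(235,190,315,255),(365,205,425,270))):
    c=camera(n);T=c["T"];P=cloud(c,T);I=c["image"].astype(int)
    x0,y0,x1,y1=box; sub=P[y0:y1,x0:x1].reshape(-1,3); col=I[y0:y1,x0:x1].reshape(-1,3)
    m=(sub[:,2]>.062)&(sub[:,2]<.1)&(col.max(1)<130); p=sub[m]
    if n=="top":
        p=p[p[:,2]>.065]
    r=cv2.minAreaRect((p[:,:2]*1000).astype(np.float32)); print(n,"float rect",r,"ztop",np.percentile(p[:,2],[5,50,98]),len(p))
    x0,y0,x1,y1=pb; m=(I[y0:y1,x0:x1].max(2)<85).astype(np.uint8)
    cn=max(cv2.findContours(m,0,cv2.CHAIN_APPROX_NONE)[0],key=cv2.contourArea)[:,0]+[x0,y0]
    q=onplane(c,T,cn,.012); print("plate",cv2.minEnclosingCircle((q[:,:2]*1000).astype(np.float32)),"mean z",np.median(P[cn.mean(0).astype(int)[1],cn.mean(0).astype(int)[0]]), P[int(cn[:,1].mean()),int(cn[:,0].mean())], (q.min(0)+q.max(0))/2)
    x0,y0,x1,y1=box; ims.append(cv2.resize(c["image"][y0:y1,x0:x1],(400,300)))
save("crop.png",np.hstack(ims))
```

```text
scene float rect ((482.88507080078125, 265.6083068847656), (137.19696044921875, 36.415889739990234), 59.73286056518555) ztop [0.06401801 0.07737418 0.08435607] 1082
plate ((448.65032958984375, -90.05145263671875), 69.09890747070312) mean z 0.013823642587787455 [ 0.44737029 -0.08655913  0.01382364] [ 0.44803391 -0.09049326  0.012     ]
top float rect ((488.42095947265625, 261.7245788574219), (137.3873291015625, 42.094661712646484), 58.82486343383789) ztop [0.06827132 0.07721385 0.08430896] 697
plate ((452.52685546875, -93.82953643798828), 64.77782440185547) mean z 0.014988806635249041 [ 0.45315732 -0.09102095  0.01498881] [ 0.45212506 -0.09453653  0.012     ]
```

View pics/crop.png

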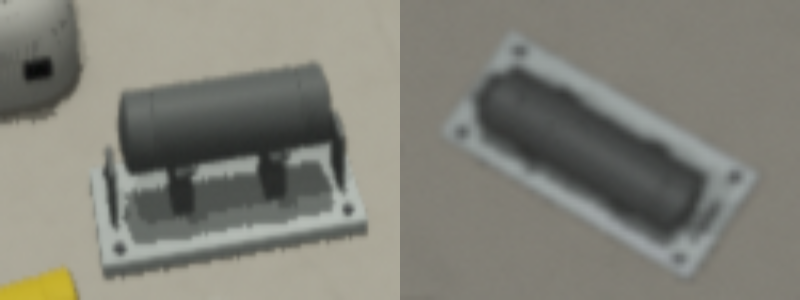

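The crop confirms a plain grey cylinder on V saddles with end lips. Next I'll write a helper that turns a goal pose into increments.

```bash
cat >> h.py <<'E'
def inc(pos,R):
    s=env.read_state(); R0=Ro.from_euler("xyz",s["tcp_rot"])
    d=R0.inv().apply(np.array(pos)-s["eef_pos"])/.2; w=(R0.inv()*R).as_rotvec()/(np.pi/2)
    k=max(1,abs(d).max())
    print("t",round(s["t"],2),"q",s["q"].round(4).tolist(),"pos",s["eef_pos"].round(4).tolist(),"rpy",s["tcp_rot"].round(4).tolist(),"w",round(s["gripper_width"],4))
    print("shift",d.round(3),"frac",round(1/k,3),"->",(d/k).round(3),"turn",w.round(3))
def down(yawdeg): return Ro.from_euler("xyz",[np.pi,0,np.radians(yawdeg)])
E
python3 -c "
from h import *
inc([.45,-.3,.30],down(17))"
```

```text
t 0.2 q [-1.3089, 0.2645, 1.6049, -0.0, 1.2737, -0.0369] pos [0.1986, -0.6446, 0.2304] rpy [-3.1401, -0.0, 0.2988] w 0.0855
shift [ 1.709 -1.277 -0.346] frac 0.585 -> [ 1.    -0.747 -0.203] turn [-0.001 -0.     0.001]
```

Request:
step_arm(
  increments=[
    [[1,-0.75,-0.3],[0,0,0],1],
    [[1,-0.75,-0.3],[0,0,0],1],
    [[1,-0.75,-0.3],[0,0,0],1],
    [[1,-0.75,-0.3],[0,0,0],1],
    [[1,-0.75,-0.3],[0,0,0],1],
    [[1,-0.75,-0.3],[0,0,0],1],
    [[1,-0.75,-0.3],[0,0,0],1],
  ],
)

```text
t: 0.78
eef_pos: [0.349, -0.4385, 0.2928]
tcp_rot: [-3.141, -0.004, 0.303]
contact_force: [-0.2, -0.2, 0.2]
gripper_width: 0.0854
```

```bash
python3 -c "
from h import *
inc([.5,0,.29],down(59.3))"
```

```text
t 0.78 q [-0.9451, 0.0136, 1.7741, 0.0036, 1.3532, 0.3221] pos [0.349, -0.4385, 0.2928] rpy [-3.1412, -0.0036, 0.3027] w 0.0854
shift [ 1.374 -1.868  0.02 ] frac 0.535 -> [ 0.736 -1.     0.011] turn [ 0.001 -0.002 -0.466]
```

Request:
step_arm(
  increments=[
    [[0.75,-1,0],[0,0,-0.2],1],
    [[0.75,-1,0],[0,0,-0.2],1],
    [[0.75,-1,0],[0,0,-0.2],1],
    [[0.75,-1,0],[0,0,-0.2],1],
    [[0.75,-1,0],[0,0,-0.2],1],
    [[0.75,-1,0],[0,0,-0.2],1],
    [[0.75,-1,0],[0,0,-0.2],1],
  ],
)

```text
t: 1.37
eef_pos: [0.4339, -0.1977, 0.2935]
tcp_rot: [-3.141, -0.006, 0.622]
contact_force: [0.2, -1.4, 0.7]
gripper_width: 0.0855
```

```bash
python3 -c "
from h import *
inc([.486,.2,.25],down(59.3))"
```

```text
t 1.37 q [-0.4841, -0.1544, 1.9299, 0.0061, 1.364, 0.4635] pos [0.4339, -0.1977, 0.2935] rpy [-3.1408, -0.0063, 0.6219] w 0.0855
shift [ 1.369 -1.464  0.227] frac 0.683 -> [ 0.935 -1.     0.155] turn [ 0.    -0.004 -0.263]
```

Request:
step_arm(
  increments=[
    [[0.93,-1,0],[0,0,-0.26],1],
    [[0.93,-1,0],[0,0,-0.26],1],
    [[0.93,-1,0],[0,0,-0.26],1],
    [[0.93,-1,0],[0,0,-0.26],1],
    [[0.93,-1,0],[0,0,-0.26],1],
    [[0.93,-1,0],[0,0,-0.26],1],
    [[0.93,-1,0],[0,0,-0.26],1],
    [[0.93,-1,0],[0,0,-0.26],1],
  ],
)

```text
t: 2.03
eef_pos: [0.4689, 0.0773, 0.2946]
tcp_rot: [3.141, -0.008, 1.035]
contact_force: [-0.4, -0.6, -1.0]
gripper_width: 0.0853
```

```bash
python3 -c "
from h import *
inc([.46,.22,.26],down(59.3))"
```

```text
t 2.03 q [0.1065, -0.1604, 1.9331, 0.0062, 1.3637, 0.6407] pos [0.4689, 0.0773, 0.2946] rpy [3.141, -0.008, 1.0354] w 0.0853
shift [ 0.59  -0.402  0.178] frac 1.0 -> [ 0.59  -0.402  0.178] turn [ 0.    -0.005  0.   ]
```

Request:
step_arm(
  increments=[
    [[0.81,-0.38,0.22],[0,-0.005,0],1],
    [[0.81,-0.38,0.22],[0,-0.005,0],1],
    [[0.81,-0.38,0.22],[0,-0.005,0],1],
    [[0.81,-0.38,0.22],[0,-0.005,0],1],
    [[0.81,-0.38,0.22],[0,-0.005,0],1],
    [[0.81,-0.38,0.22],[0,-0.005,0],1],
    [[0.81,-0.38,0.22],[0,-0.005,0],1],
  ],
)

```text
t: 2.62
eef_pos: [0.4864, 0.2554, 0.2509]
tcp_rot: [3.141, 0.002, 1.037]
contact_force: [-0.1, -1.0, 0.1]
gripper_width: 0.0852
```

Run:
```python
from h import *
s=env.read_state(); c=camera("wrist")
T0=np.eye(4);T0[:3,:3]=Ro.from_euler("xyz",s["tcp_rot"]).as_matrix();T0[:3,3]=s["eef_pos"]
T=T0@c["T_tool_cam"];P=cloud(c,T);I=c["image"].astype(int)
print(c["T_tool_cam"].round(3).tolist())
save("w1.png",c["image"])
m=(P[...,2]>.066)&(P[...,2]<.1)&(np.hypot(P[...,0]-.486,P[...,1]-.263)<.09)&(c["range_z"]>0)
p=P[m]; print(len(p),cv2.minAreaRect((p[:,:2]*1000).astype(np.float32)),np.percentile(p[:,2],[5,50,98]))
inc([.486,.263,.1],down(59.3))
```

```text
[[0.0, -0.961, -0.277, 0.069], [1.0, 0.0, 0.0, -0.001], [-0.0, -0.277, 0.961, -0.143], [0.0, 0.0, 0.0, 1.0]]
5777 ((486.80767822265625, 262.1075439453125), (136.2855224609375, 41.839019775390625), 58.988155364990234) [0.06946453 0.07922303 0.08269622]
t 2.67 q [0.4377, 0.0141, 1.8492, -0.0015, 1.2791, 0.9731] pos [0.4866, 0.2546, 0.2515] rpy [3.1409, 0.0015, 1.0358] w 0.0851
shift [ 0.035 -0.025  0.757] frac 1.0 -> [ 0.035 -0.025  0.757] turn [0.    0.001 0.001]
```

View pics/w1.png

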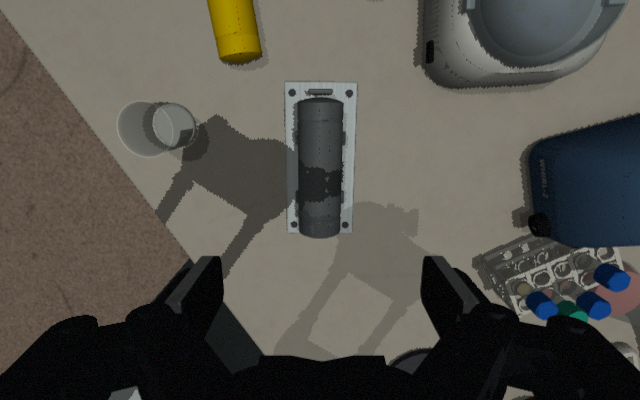

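The wrist view puts the grey float at (320,167), aligned with the fingers and clear of the beaker at (160,128).

Request:
step_arm(
  increments=[
    [[0.03,-0.02,0.7],[0,0,0],1],
    [[0.03,-0.02,0.7],[0,0,0],1],
    [[0.03,-0.02,0.7],[0,0,0],1],
    [[0.03,-0.02,0.7],[0,0,0],1],
    [[0.03,-0.02,0.7],[0,0,0],1],
    [[0.03,-0.02,0.7],[0,0,0],1],
    [[0.03,-0.02,0.7],[0,0,0],1],
  ],
)

```text
t: 3.25
eef_pos: [0.4882, 0.2612, 0.1138]
tcp_rot: [3.139, -0.001, 1.034]
contact_force: [0.6, 0.6, 0.2]
gripper_width: 0.0855
```

```bash
cat >> h.py <<'E'
def wrench(n=8):
    F=[];M=[]
    for i in range(n):
        s=env.read_state(); F.append(s["contact_force"]);M.append(s["moment"]); camera("wrist")
    R=Ro.from_euler("xyz",s["tcp_rot"]).inv()
    for k,v in(("F",F),("M",M)): v=np.array(v); print(k,"world",v.mean(0).round(3),"sd",v.std(0).round(3),"tool",R.apply(v.mean(0)).round(3))
E
python3 -c "
from h import *
wrench()
inc([.4868,.262,.038],down(59))"
```

```text
F world [ 0.254 -0.072 -0.348] sd [0.446 0.412 0.565] tool [0.068 0.255 0.348]
M world [-0.001 -0.001  0.016] sd [0.036 0.021 0.034] tool [-0.001 -0.    -0.016]
t 3.65 q [0.4495, 0.1392, 1.9853, -0.0018, 1.0167, 0.9853] pos [0.4866, 0.2618, 0.1122] rpy [3.1401, 0.0005, 1.0359] w 0.0855
shift [ 0.001 -0.     0.371] frac 1.0 -> [ 0.001 -0.     0.371] turn [0.001 0.    0.004]
```

Request:
step_arm(
  increments=[
    [[0,0,0.2],[0,0,0.004],1],
    [[0,0,0.37],[0,0,0.004],1],
    [[0,0,0.37],[0,0,0.004],1],
    [[0,0,0.37],[0,0,0.004],1],
    [[0,0,0.37],[0,0,0.004],1],
    [[0,0,0.37],[0,0,0.004],-1],
    [[0,0,0.37],[0,0,0.004],-1],
    [[0,0,0.37],[0,0,0.004],-1],
    [[0,0,0.37],[0,0,0.004],-1],
    [[0,0,0.37],[0,0,0.004],-1],
    [[0,0,0.37],[0,0,0.004],-1],
    [[0,0,0.37],[0,0,0.004],-1],
    [[0,0,0.37],[0,0,0.004],-1],
    [[0,0,0.37],[0,0,0.004],-1],
    [[0,0,0.37],[0,0,0.004],-1],
  ],
)

```text
t: 4.9
eef_pos: [0.4881, 0.2622, 0.0402]
tcp_rot: [3.138, -0.002, 1.03]
contact_force: [-0.0, -1.0, 5.4]
gripper_width: 0.0422
```

Request:
step_arm(
  increments=[
    [[0,0,-0.1],[0,0,0],-1],
    [[0,0,-0.2],[0,0,0],-1],
    [[0,0,-0.3],[0,0,0],-1],
    [[0,0,-0.3],[0,0,0],-1],
    [[0,0,-0.3],[0,0,0],-1],
    [[0,0,-0.3],[0,0,0],-1],
  ],
)

```text
t: 5.4
eef_pos: [0.4871, 0.2619, 0.0992]
tcp_rot: [3.139, -0.001, 1.03]
contact_force: [-0.5, -0.5, -2.0]
gripper_width: 0.0424
```

Run:
```python
from h import *
wrench()
inc([.4868,.262,.15],down(59))
s=env.read_state(); c=camera("wrist"); save("w2.png",c["image"][:, :])
```

```text
F world [ 0.197 -0.073 -2.458] sd [0.564 0.374 0.692] tool [0.037 0.2   2.458]
M world [ 0.074 -0.046 -0.018] sd [0.03  0.022 0.015] tool [-0.001  0.087  0.018]
t 5.8 q [0.4494, 0.1542, 1.9945, -0.0021, 0.9904, 0.9916] pos [0.4875, 0.2621, 0.0995] rpy [3.1388, -0.001, 1.0298] w 0.0425
shift [-0.002 -0.002 -0.252] frac 1.0 -> [-0.002 -0.002 -0.252] turn [ 0.002 -0.001  0.   ]
```

View pics/w2.png

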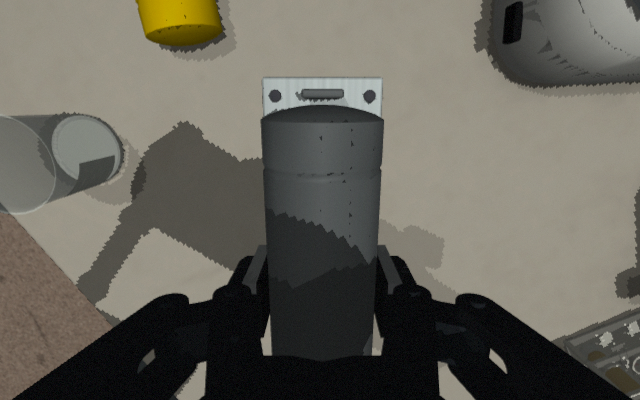

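The moment about tool y is +0.087 N m with a 2.46 N load. That places the centre of mass about 35 mm towards tool -x, so the heavy end is the -x/-y end, nearer the plate. I'll lift further and begin to tilt that end down, which also gives me data for the wrist kinematics.

Request:
step_arm(
  increments=[
    [[0,0,-0.4],[0,0,0],-1],
    [[0,0,-0.6],[0,0,0],-1],
    [[0,0,-0.8],[0,0,0],-1],
    [[0,0,-0.8],[0,0.1,0],-1],
    [[0,0,-0.8],[0,0.2,0],-1],
    [[0,0,-0.8],[0,0.3,0],-1],
    [[0,0,-0.8],[0,0.4,0],-1],
    [[0,0,-0.8],[0,0.4,0],-1],
    [[0,0,-0.8],[0,0.4,0],-1],
    [[0,0,-0.8],[0,0.4,0],-1],
  ],
)

```text
t: 6.68
eef_pos: [0.4851, 0.2603, 0.2571]
tcp_rot: [-3.141, -0.624, 1.026]
contact_force: [0.9, 0.3, -1.9]
gripper_width: 0.0425
```

```bash
cat > kin.py <<'E'
from h import *
from scipy.optimize import least_squares
def fk(q,p):
    lat,a1,d1,a2,a3,d4,d6=p
    Z=lambda t:Ro.from_euler("z",t);Y=lambda t:Ro.from_euler("y",t)
    R=Z(q[0]);x=R.apply([a1,lat,d1]);R=R*Y(q[1]);x=x+R.apply([0,0,a2]);R=R*Y(q[2]);x=x+R.apply([a3,0,d4])
    R=R*Z(S4*q[3])*Y(q[4]);x=x+R.apply([0,0,d6]);R=R*Z(S6*q[5])*Z(np.pi/2)
    return x,R
S4=1;S6=1
D=[([-1.3089,0.2645,1.6049,0,1.2737,-.0369],[.1986,-.6446,.2304],[-3.1401,0,.2988]),
([-0.9451,0.0136,1.7741,0.0036,1.3532,0.3221],[.349,-.4385,.2928],[-3.1412,-.0036,.3027]),
([-0.4841,-0.1544,1.9299,0.0061,1.364,0.4635],[.4339,-.1977,.2935],[-3.1408,-.0063,.6219]),
([0.4377,0.0141,1.8492,-0.0015,1.2791,0.9731],[.4866,.2546,.2515],[3.1409,.0015,1.0358]),
([0.4494,0.1542,1.9945,-0.0021,0.9904,0.9916],[.4875,.2621,.0995],[3.1388,-.001,1.0298])]
def fit():
    s=env.read_state(); d=D+[(s["q"],s["eef_pos"],s["tcp_rot"])]
    f=lambda p:np.r_[np.concatenate([fk(q,p)[0]-x for q,x,r in d]),1e-4*(p-P0)]
    r=least_squares(f,P0); 
    print("p",r.x.round(4),"res mm",abs(r.fun[:3*len(d)]*1e3).max().round(2))
    print("rot err deg",[np.degrees((fk(q,r.x)[1].inv()*Ro.from_euler("xyz",e)).magnitude()).round(1) for q,x,e in d])
    return r.x
P0=np.array([.025,0,.4,.4,0,.4,.25])
E
python3 - <<'E'
from kin import *
import kin
inc([.4868,.262,.25],down(59))
for a in(1,-1):
  for b in (1,-1):
    kin.S4,kin.S6=a,b; print(a,b); fit()
E
```

```text
t 6.68 q [0.1594, -0.2743, 2.214, 0.6234, 0.8697, 0.3735] pos [0.4851, 0.2603, 0.2571] rpy [-3.141, -0.6244, 1.0264] w 0.0425
shift [-0.011  0.003  0.035] frac 1.0 -> [-0.011  0.003  0.035] turn [ 0.    -0.398 -0.002]
1 1
p [ 2.490e-02 -1.000e-04  2.519e-01  5.120e-01  1.400e-03  5.663e-01
  3.478e-01] res mm 0.07
rot err deg [np.float64(0.0), np.float64(0.0), np.float64(0.0), np.float64(0.0), np.float64(0.0), np.float64(0.0)]
1 -1
p [ 2.490e-02 -1.000e-04  2.519e-01  5.120e-01  1.400e-03  5.663e-01
  3.478e-01] res mm 0.07
rot err deg [np.float64(4.2), np.float64(36.9), np.float64(53.1), np.float64(111.5), np.float64(113.6), np.float64(42.8)]
-1 1
p [ 0.0405  0.0653 -0.123   0.1949 -0.1921  0.4652 -0.1405] res mm 85.0
rot err deg [np.float64(0.0), np.float64(0.4), np.float64(0.7), np.float64(0.2), np.float64(0.2), np.float64(71.4)]
-1 -1
p [ 0.0405  0.0653 -0.123   0.1949 -0.1921  0.4652 -0.1405] res mm 85.0
rot err deg [np.float64(4.2), np.float64(37.0), np.float64(53.3), np.float64(111.5), np.float64(113.5), np.float64(103.6)]
```

The kinematic fit is good to 0.07 mm. With an upright grasp the tool would be horizontal, 83 mm above the bench. To gain wrist clearance I'm considering a re-grasp tilted 20°, so I'll check the IK for both.

```bash
cat >> kin.py <<'E'
PR=np.array([.0249,-.0001,.2519,.512,.0014,.5663,.3478])
LO=np.array([-2.63,-.94,.31,-1.31,0,-2.55]);HI=np.array([2.63,2.18,2.57,4.45,2.66,2.55])
def ik(x,R,q0):
    f=lambda q:np.r_[(fk(q,PR)[0]-x)*5,(fk(q,PR)[1].inv()*R).as_rotvec()]
    r=least_squares(f,np.clip(q0,LO+.01,HI-.01),bounds=(LO,HI)); return r.x,abs(r.fun).max()
def tilt(phi,th): return down(phi)*Ro.from_euler("y",th,degrees=True)
E
python3 - <<'E'
from kin import *
q0=env.read_state()["q"]
print("grasp20",ik([.4868,.262,.04],tilt(59,20),q0))
for th in(70,90):
  for phi in(20,40,60,80,100):
    R=tilt(phi,th); z=R.apply([0,0,1]); g=np.array([.451,-.092,.083])+z*.02
    q,e=ik(g,R,[-.6,.3,1.9,1.2,1.2,0]); 
    w=g-z*.3478
    print(th,phi,q.round(2),round(e,4),"wrist",w.round(3),"elbow z",round(.2519+.512*np.cos(q[1]),2))
E
```

```text
grasp20 (array([0.30492277, 0.09402444, 2.2457539 , 0.42787226, 0.57817216,
       0.51188618]), np.float64(1.6930901125533633e-15))
70 20 [-1.01  0.32  2.57  1.59  1.22 -1.27] 0.1037 wrist [ 0.162 -0.197  0.195] elbow z 0.74
70 40 [-1.    0.36  2.46  1.33  1.28 -1.23] 0.0 wrist [ 0.215 -0.29   0.195] elbow z 0.73
70 60 [-0.93  0.46  2.25  1.06  1.42 -1.17] 0.0 wrist [ 0.297 -0.359  0.195] elbow z 0.71
70 80 [-0.83  0.57  2.04  0.84  1.56 -1.16] 0.0 wrist [ 0.398 -0.395  0.195] elbow z 0.68
70 100 [-0.7   0.66  1.86  0.65  1.71 -1.19] 0.0 wrist [ 0.504 -0.395  0.195] elbow z 0.66
90 20 [-1.06  0.71  2.57  1.72  1.6  -1.71] 0.0126 wrist [ 0.143 -0.204  0.083] elbow z 0.64
90 40 [-1.06  0.69  2.39  1.39  1.58 -1.5 ] 0.0 wrist [ 0.2   -0.303  0.083] elbow z 0.65
90 60 [-0.97  0.73  2.18  1.13  1.67 -1.36] 0.0 wrist [ 0.287 -0.376  0.083] elbow z 0.63
90 80 [-0.85  0.8   1.97  0.93  1.8  -1.27] 0.0 wrist [ 0.394 -0.415  0.083] elbow z 0.61
90 100 [-0.72  0.87  1.79  0.74  1.95 -1.25] 0.0 wrist [ 0.508 -0.415  0.083] elbow z 0.58
```

IK works well, and heading 59° suits both the pick and the place. I'll set the float back in the cradle, level, and re-grasp tilted 20°.

Request:
step_arm(
  increments=[
    [[0,0,0],[0,-0.2,0],-1],
    [[0,0,0],[0,-0.4,0],-1],
    [[0,0,0],[0,-0.4,0],-1],
    [[0,0,0],[0,-0.4,0],-1],
    [[0,0,0],[0,-0.4,0],-1],
    [[0,0,0],[0,-0.4,0],-1],
    [[0,0,0],[0,-0.4,0],-1],
    [[0,0,0],[0,-0.4,0],-1],
  ],
)

```text
t: 7.35
eef_pos: [0.4859, 0.2614, 0.2573]
tcp_rot: [3.141, 0.003, 1.028]
contact_force: [-0.4, 0.9, -2.9]
gripper_width: 0.0427
```

```bash
python3 -c "
from h import *
inc([.4881,.2622,.07],down(59.1))"
```

```text
t 7.35 q [0.4498, 0.0165, 1.836, -0.0023, 1.2912, 0.9935] pos [0.4859, 0.2614, 0.2573] rpy [3.1409, 0.003, 1.0277] w 0.0427
shift [0.012 0.007 0.937] frac 1.0 -> [0.012 0.007 0.937] turn [ 0.     0.002 -0.002]
```

Request:
step_arm(
  increments=[
    [[0.01,0.005,0.2],[0,0.002,0],-1],
    [[0.01,0.005,0.4],[0,0.002,0],-1],
    [[0.01,0.005,0.6],[0,0.002,0],-1],
    [[0.01,0.005,0.8],[0,0.002,0],-1],
    [[0.01,0.005,0.93],[0,0.002,0],-1],
    [[0.01,0.005,0.93],[0,0.002,0],-1],
    [[0.01,0.005,0.93],[0,0.002,0],-1],
  ],
)

```text
t: 7.93
eef_pos: [0.4862, 0.2604, 0.0706]
tcp_rot: [-3.141, 0.002, 1.026]
contact_force: [0.9, -0.8, -1.5]
gripper_width: 0.0425
```

```bash
python3 -c "
from h import *
inc([.4881,.2622,.041],down(59.1))"
```

```text
t 7.93 q [0.447, 0.1892, 2.0153, -0.0007, 0.9392, 0.9922] pos [0.4862, 0.2604, 0.0706] rpy [-3.1409, 0.0021, 1.026] w 0.0425
shift [0.013 0.004 0.148] frac 1.0 -> [0.013 0.004 0.148] turn [-0.     0.001 -0.003]
```

Request:
step_arm(
  increments=[
    [[0.013,0.004,0.05],[0,0.001,-0.003],-1],
    [[0.013,0.004,0.1],[0,0.001,-0.003],-1],
    [[0.013,0.004,0.145],[0,0.001,-0.003],-1],
    [[0.013,0.004,0.145],[0,0.001,-0.003],-1],
    [[0.013,0.004,0.145],[0,0.001,-0.003],-1],
    [[0.013,0.004,0.145],[0,0.001,-0.003],1],
    [[0.013,0.004,0.145],[0,0.001,-0.003],1],
    [[0.013,0.004,0.145],[0,0.001,-0.003],1],
    [[0.013,0.004,0.145],[0,0.001,-0.003],1],
    [[0.013,0.004,0.145],[0,0.001,-0.003],1],
    [[0.013,0.004,0.145],[0,0.001,-0.003],1],
    [[0.013,0.004,0.145],[0,0.001,-0.003],1],
  ],
)

```text
t: 8.93
eef_pos: [0.4882, 0.2623, 0.0417]
tcp_rot: [-3.141, 0.0, 1.031]
contact_force: [0.5, 0.7, 0.2]
gripper_width: 0.085
```

```bash
python3 -c "
from kin import *
R=tilt(59,20); z=R.apply([0,0,1])
inc(np.array([.4872,.2620,.060])+z*.02,R)
s=env.read_state(); c=camera('wrist')
T0=np.eye(4);T0[:3,:3]=Ro.from_euler('xyz',s['tcp_rot']).as_matrix();T0[:3,3]=s['eef_pos']
P=cloud(c,T0@c['T_tool_cam']); m=(P[...,2]>.06)&(P[...,2]<.09)&(abs(P[...,0]-.5)<.1)&(abs(P[...,1]-.29)<.1)
ax=np.array([.515,.857]);p=P[m]; a=(p[:,:2]-[.4868,.262])@ax; l=(p[:,:2]-[.4868,.262])@[.857,-.515]; k=abs(l)<.019
for b in np.arange(.02,.075,.01):
  j=k&(abs(a-b)<.005); print(b,j.sum(),np.percentile(p[j,2],97) if j.sum() else 0)
print(a[k].max(), c['range_z'].shape); print(wrench(4))
"
```

```text
t 8.93 q [0.4479, 0.2314, 2.0276, 0.0004, 0.8831, 0.9876] pos [0.4882, 0.2623, 0.0417] rpy [-3.141, 0.0002, 1.0308] w 0.085
shift [ 0.03  -0.004  0.003] frac 1.0 -> [ 0.03  -0.004  0.003] turn [-0.     0.222  0.001]
0.02 2712 0.08253781323426587
0.03 2947 0.08255102615565801
0.039999999999999994 3182 0.08262871696334885
0.049999999999999996 3418 0.0825868174268492
0.06 3732 0.08275086435997567
0.06999999999999999 1366 0.08062090619982763
0.06956354958632893 (400, 640)
F world [-0.192 -0.525  0.577] sd [0.07  0.164 0.423] tool [-0.549  0.105 -0.577]
M world [-0.011 -0.001  0.009] sd [0.023 0.012 0.011] tool [-0.006 -0.009 -0.009]
None
```

The float is seated level in the saddles. Now tilt 20° in place and close.

Request:
step_arm(
  increments=[
    [[0.015,0,0],[0,0.07,0],1],
    [[0.03,0,0],[0,0.14,0],1],
    [[0.03,0,0],[0,0.222,0],1],
    [[0.03,0,0],[0,0.222,0],1],
    [[0.03,0,0],[0,0.222,0],1],
    [[0.03,0,0],[0,0.222,0],1],
    [[0.03,0,0],[0,0.222,0],-1],
    [[0.03,0,0],[0,0.222,0],-1],
    [[0.03,0,0],[0,0.222,0],-1],
    [[0.03,0,0],[0,0.222,0],-1],
    [[0.03,0,0],[0,0.222,0],-1],
    [[0.03,0,0],[0,0.222,0],-1],
    [[0.03,0,0],[0,0.222,0],-1],
    [[0.03,0,0],[0,0.222,0],-1],
    [[0.03,0,0],[0,0.222,0],-1],
    [[0.03,0,0],[0,0.222,0],-1],
  ],
)

```text
t: 10.52
eef_pos: [0.4916, 0.2681, 0.0422]
tcp_rot: [-3.141, -0.349, 1.031]
contact_force: [-2.8, 4.1, 5.0]
gripper_width: 0.0423
```

```bash
python3 -c "
from kin import *
R=tilt(59,20)
inc([.48,.25,.25],R)
r=Ro.from_euler('xyz',env.read_state()['tcp_rot']); print('tool z',r.apply([0,0,1]).round(4),'x',r.apply([1,0,0]).round(4), 'heavy in tool',r.inv().apply([-.515,-.857,0]).round(4), 'float-TCP in tool', r.inv().apply([.4870,.2620,.060]-env.read_state()['eef_pos']).round(4))
"
```

```text
t 10.52 q [0.3137, 0.1026, 2.2309, 0.4227, 0.582, 0.525] pos [0.4916, 0.2681, 0.0422] rpy [-3.1409, -0.3494, 1.0307] w 0.0423
shift [ 0.255 -0.004 -1.013] frac 0.987 -> [ 0.251 -0.004 -1.   ] turn [-0.001 -0.     0.001]
tool z [ 0.1754  0.294  -0.9396] x [0.4831 0.8058 0.3424] heavy in tool [-0.9394 -0.0013 -0.3423] float-TCP in tool [-0.0011 -0.0008 -0.0193]
```

Request:
step_arm(
  increments=[
    [[0.07,0,-0.19],[0,0,0],-1],
    [[0.14,0,-0.38],[0,0,0],-1],
    [[0.21,0,-0.57],[0,0,0],-1],
    [[0.31,0,-0.85],[0,0,0],-1],
    [[0.31,0,-0.85],[0,0.08,0],-1],
    [[0.31,0,-0.85],[0,0.16,0],-1],
    [[0.31,0,-0.85],[0,0.24,0],-1],
    [[0.31,0,-0.85],[0,0.3,0],-1],
    [[0.31,0,-0.85],[0,0.3,0],-1],
    [[0.31,0,-0.85],[0,0.3,0],-1],
  ],
)

```text
t: 11.35
eef_pos: [0.4891, 0.2662, 0.2186]
tcp_rot: [-3.134, -0.816, 1.022]
contact_force: [0.1, 0.1, -2.0]
gripper_width: 0.0422
```

```bash
python3 -c "
from kin import *
wrench(4)
inc([.46,.05,.24],tilt(59,70))
"
```

```text
F world [ 0.306  0.21  -2.442] sd [0.176 0.328 0.287] tool [-1.553  0.156  1.915]
M world [-0.503  0.304  0.006] sd [0.023 0.01  0.011] tool [ 0.006 -0.588 -0.002]
t 11.55 q [0.0695, -0.2431, 2.3449, 1.01, 0.7866, -0.0477] pos [0.4923, 0.2682, 0.2235] rpy [3.1414, -0.8198, 1.0315] w 0.0424
shift [-0.635  0.422 -0.801] frac 1.0 -> [-0.635  0.422 -0.801] turn [-0.001  0.256  0.001]
```

Request:
step_arm(
  increments=[
    [[-0.15,0.1,-0.2],[0,0.06,0],-1],
    [[-0.3,0.2,-0.4],[0,0.12,0],-1],
    [[-0.45,0.3,-0.6],[0,0.18,0],-1],
    [[-0.64,0.42,-0.8],[0,0.256,0],-1],
    [[-0.64,0.42,-0.8],[0,0.256,0],-1],
    [[-0.64,0.42,-0.8],[0,0.256,0],-1],
    [[-0.64,0.42,-0.8],[0,0.256,0],-1],
    [[-0.64,0.42,-0.8],[0,0.256,0],-1],
    [[-0.64,0.42,-0.8],[0,0.256,0],-1],
  ],
)

```text
t: 12.3
eef_pos: [0.4601, 0.0489, 0.2392]
tcp_rot: [3.139, -1.22, 1.034]
contact_force: [-0.7, 1.1, -3.3]
gripper_width: 0.0421
```

```bash
python3 -c "
from kin import *
wrench(4)
R=tilt(59,70); g=np.array([.451,-.092,.2])-R.apply([-.0011,-.0008,-.0193]); print(g)
inc(g,R)
"
```

```text
F world [-0.043  0.568 -2.571] sd [0.373 0.409 0.41 ] tool [-2.255 -0.329  1.318]
M world [-0.662  0.404 -0.004] sd [0.02  0.025 0.032] tool [-0.001 -0.776  0.009]
[ 0.46122027 -0.0765439   0.19443267]
t 12.5 q [-0.7328, -0.049, 2.4145, 1.1883, 1.4547, -0.8073] pos [0.459, 0.0515, 0.2391] rpy [3.1408, -1.2214, 1.0354] w 0.0427
shift [-0.396  0.336 -0.435] frac 1.0 -> [-0.396  0.336 -0.435] turn [-0.003  0.     0.001]
```

The sign of the tilted readings is not clear-cut: they were taken while the arm was still settling. Before committing I'll do a settled A/B check, upright here and then level again.

Request:
step_arm(
  increments=[
    [[0,0,0],[0,-0.15,0],-1],
    [[0,0,0],[0,-0.3,0],-1],
    [[0,0,0],[0,-0.45,0],-1],
    [[0,0,0],[0,-0.556,0],-1],
    [[0,0,0],[0,-0.556,0],-1],
    [[0,0,0],[0,-0.556,0],-1],
    [[0,0,0],[0,-0.556,0],-1],
    [[0,0,0],[0,-0.556,0],-1],
    [[0,0,0],[0,-0.7,0],-1],
    [[0,0,0],[0,-0.778,0],-1],
    [[0,0,0],[0,-0.778,0],-1],
    [[0,0,0],[0,-0.778,0],-1],
    [[0,0,0],[0,-0.778,0],-1],
    [[0,0,0],[0,-0.778,0],-1],
    [[0,0,0],[0,-0.778,0],-1],
  ],
)

```text
t: 13.75
eef_pos: [0.4577, 0.0509, 0.2381]
tcp_rot: [-3.139, -0.0, 1.034]
contact_force: [0.2, -0.1, -3.2]
gripper_width: 0.0426
```

```bash
python3 -c "
from kin import *
camera('wrist');camera('wrist');wrench(10)
c=camera('wrist');save('w3.png',c['image'])
inc([.46,.05,.24],tilt(59,70))
"
```

```text
F world [ 0.236  0.256 -2.452] sd [0.454 0.497 0.339] tool [0.342 0.071 2.452]
M world [ 0.066 -0.044  0.014] sd [0.031 0.041 0.034] tool [-0.004  0.079 -0.014]
t 14.4 q [0.0583, -0.1539, 2.0289, -0.0007, 1.2667, 0.5947] pos [0.459, 0.0515, 0.2391] rpy [3.1413, 0.0006, 1.0347] w 0.0426
shift [-0.004  0.008 -0.004] frac 1.0 -> [-0.004  0.008 -0.004] turn [-0.002  0.778  0.003]
```

View pics/w3.png

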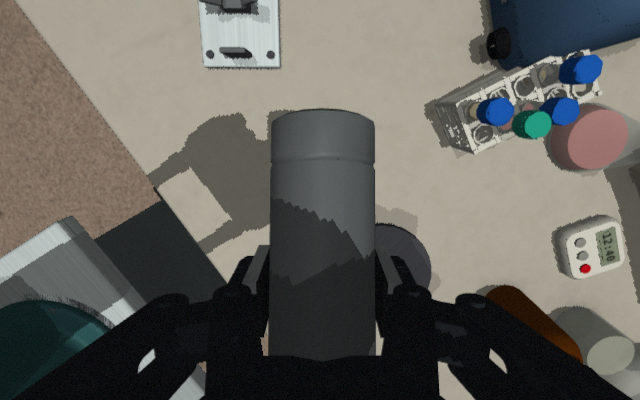

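The level reading repeats (+0.079 N m), and its sign is opposite to that of the outward-leaning lever. So the heavy end is on the tool -x side, as planned. Now I'll turn it upright and go over the plate.

Request:
step_arm(
  increments=[
    [[0,0,0],[0,0.15,0],-1],
    [[0,0,0],[0,0.3,0],-1],
    [[0,0,0],[0,0.45,0],-1],
    [[0,0,0],[0,0.6,0],-1],
    [[0,0,0],[0,0.778,0],-1],
    [[0,0,0],[0,0.778,0],-1],
    [[0,0,0],[0,0.778,0],-1],
    [[0,0,0],[0,0.778,0],-1],
    [[0,0,0],[0,0.778,0],-1],
    [[0,0,0],[0,0.778,0],-1],
    [[0,0,0],[0,0.778,0],-1],
    [[0,0,0],[0,0.778,0],-1],
    [[0,0,0],[0,0.778,0],-1],
  ],
)

```text
t: 15.48
eef_pos: [0.4596, 0.0511, 0.2394]
tcp_rot: [3.138, -1.219, 1.039]
contact_force: [0.4, -0.5, -2.8]
gripper_width: 0.0426
```

```bash
python3 -c "
from kin import *
R=tilt(59,70); g=np.array([.451,-.092,.16])-R.apply([-.0011,-.0008,-.0193])
inc(g,R)
"
```

```text
t 15.48 q [-0.7316, -0.0503, 2.4125, 1.1868, 1.4532, -0.8048] pos [0.4596, 0.0511, 0.2394] rpy [3.1378, -1.2186, 1.0386] w 0.0426
shift [-0.587  0.332 -0.364] frac 1.0 -> [-0.587  0.332 -0.364] turn [-0.003  0.002  0.002]
```

Request:
step_arm(
  increments=[
    [[-0.2,0.11,-0.12],[-0.003,0.002,0.002],-1],
    [[-0.4,0.22,-0.24],[-0.003,0.002,0.002],-1],
    [[-0.59,0.33,-0.36],[-0.003,0.002,0.002],-1],
    [[-0.59,0.33,-0.36],[-0.003,0.002,0.002],-1],
    [[-0.59,0.33,-0.36],[-0.003,0.002,0.002],-1],
    [[-0.59,0.33,-0.36],[-0.003,0.002,0.002],-1],
    [[-0.59,0.33,-0.36],[-0.003,0.002,0.002],-1],
    [[-0.59,0.33,-0.36],[-0.003,0.002,0.002],-1],
  ],
)

```text
t: 16.15
eef_pos: [0.4615, -0.075, 0.1549]
tcp_rot: [3.134, -1.22, 1.039]
contact_force: [0.9, 0.8, -1.8]
gripper_width: 0.0424
```

```bash
python3 -c "
from kin import *
R=tilt(59,70); g=np.array([.451,-.092,.084])-R.apply([-.0011,-.0008,-.0193]); print(g)
inc(g,R)
a=camera('scene');b=camera('top')
save('hov.png',np.hstack([cv2.resize(a['image'][60:260,330:490],(480,600))[:, :400],cv2.resize(b['image'][170:320,330:450],(400,500),interpolation=cv2.INTER_CUBIC)[:600] if 0 else cv2.resize(b['image'][150:330,330:450],(400,600))]))
"
```

```text
[ 0.46122027 -0.0765439   0.07843267]
t 16.15 q [-0.934, 0.2831, 2.2618, 1.0556, 1.4892, -1.026] pos [0.4615, -0.075, 0.1549] rpy [3.1342, -1.2203, 1.0386] w 0.0424
shift [-0.361  0.002  0.124] frac 1.0 -> [-0.361  0.002  0.124] turn [-0.001  0.001  0.002]
```

View pics/hov.png

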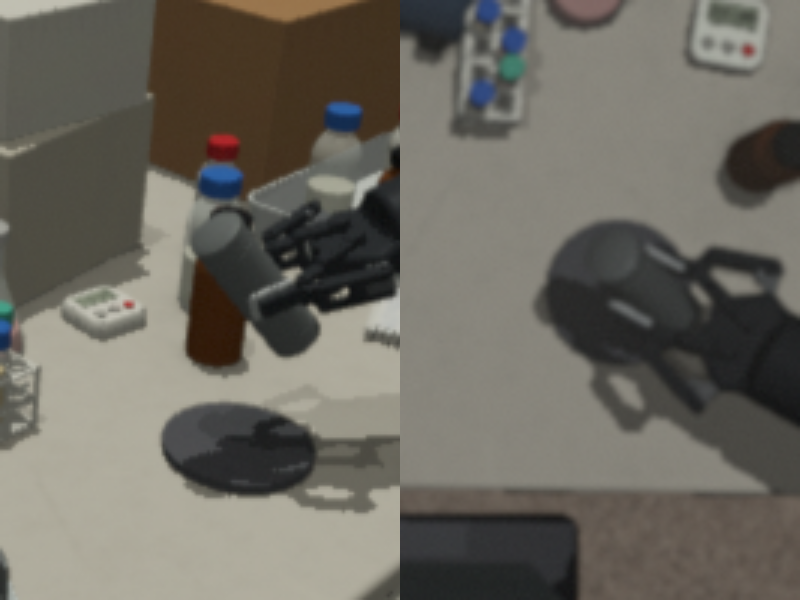

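The picture shows the float leaning about 40°. I took the re-grasp tilt the wrong way: it has to be -20°, so that 90° of rotation ends 20° short of horizontal. That also explains the odd moment at 47°. Nothing is lost, so I'll go back to the cradle, set it down level and re-grasp at -20°.

Request:
step_arm(
  increments=[
    [[0.2,-0.11,0.12],[0,-0.06,0],-1],
    [[0.4,-0.22,0.24],[0,-0.12,0],-1],
    [[0.59,-0.33,0.36],[0,-0.18,0],-1],
    [[0.59,-0.33,0.36],[0,-0.24,0],-1],
    [[0.59,-0.33,0.36],[0,-0.24,0],-1],
    [[0.59,-0.33,0.36],[0,-0.24,0],-1],
    [[0.59,-0.33,0.36],[0,-0.24,0],-1],
  ],
)

```text
t: 16.83
eef_pos: [0.4588, 0.0533, 0.2405]
tcp_rot: [3.136, -0.843, 1.039]
contact_force: [0.1, -0.7, -2.9]
gripper_width: 0.0425
```

```bash
python3 -c "
from kin import *
inc([.4916,.2681,.2],tilt(59.06,20.02))
for th in(-10,-20,-25): R=tilt(59,th); print(th,ik(np.array([.487,.262,.06])+R.apply([0,0,.02]),R,[.45,.2,2,0,.9,1]))
"
```

```text
t 16.83 q [-0.5481, -0.2534, 2.3304, 0.9063, 1.2486, -0.4023] pos [0.4588, 0.0533, 0.2405] rpy [3.1363, -0.8432, 1.0387] w 0.0425
shift [ 0.52  -0.408  0.886] frac 1.0 -> [ 0.52  -0.408  0.886] turn [ 0.    -0.314  0.003]
-10 (array([ 0.50051441,  0.32003409,  1.9260132 , -0.10131092,  1.04881558,
        1.09885654]), np.float64(1.2100608709486593e-10))
-20 (array([ 0.54333748,  0.41785583,  1.82080951, -0.17114227,  1.21900989,
        1.16912192]), np.float64(4.748978987834108e-14))
-25 (array([ 0.56163155,  0.46906859,  1.76890777, -0.19904121,  1.30309171,
        1.19443068]), np.float64(2.7798457979955052e-12))
```

Request:
step_arm(
  increments=[
    [[0.1,-0.08,0.18],[0,-0.08,0],-1],
    [[0.2,-0.16,0.36],[0,-0.16,0],-1],
    [[0.3,-0.24,0.54],[0,-0.24,0],-1],
    [[0.4,-0.32,0.7],[0,-0.314,0.003],-1],
    [[0.52,-0.41,0.88],[0,-0.314,0.003],-1],
    [[0.52,-0.41,0.88],[0,-0.314,0.003],-1],
    [[0.52,-0.41,0.88],[0,-0.314,0.003],-1],
    [[0.52,-0.41,0.88],[0,-0.314,0.003],-1],
    [[0.52,-0.41,0.88],[0,-0.314,0.003],-1],
  ],
)

```text
t: 17.58
eef_pos: [0.4893, 0.2668, 0.1961]
tcp_rot: [-3.136, -0.343, 1.03]
contact_force: [0.6, 0.2, -3.0]
gripper_width: 0.0426
```

```bash
python3 -c "
from kin import *
inc([.4916,.2681,.08],tilt(59.06,20.02))
inc([.4916,.2681,.043],tilt(59.06,20.02))
"
```

```text
t 17.58 q [0.3128, -0.1042, 2.1053, 0.2912, 0.9021, 0.6988] pos [0.4893, 0.2668, 0.1961] rpy [-3.136, -0.3431, 1.0299] w 0.0426
shift [-0.184  0.009  0.551] frac 1.0 -> [-0.184  0.009  0.551] turn [-0.003  0.004 -0.001]
t 17.58 q [0.3128, -0.1042, 2.1053, 0.2912, 0.9021, 0.6988] pos [0.4893, 0.2668, 0.1961] rpy [-3.136, -0.3431, 1.0299] w 0.0426
shift [-0.247  0.01   0.725] frac 1.0 -> [-0.247  0.01   0.725] turn [-0.003  0.004 -0.001]
```

Request:
step_arm(
  increments=[
    [[-0.06,0.009,0.18],[-0.003,0.004,0],-1],
    [[-0.12,0.009,0.36],[-0.003,0.004,0],-1],
    [[-0.184,0.009,0.55],[-0.003,0.004,0],-1],
    [[-0.184,0.009,0.55],[-0.003,0.004,0],-1],
    [[-0.184,0.009,0.55],[-0.003,0.004,0],-1],
    [[-0.184,0.009,0.55],[-0.003,0.004,0],-1],
  ],
)

```text
t: 18.08
eef_pos: [0.4925, 0.2664, 0.0804]
tcp_rot: [-3.14, -0.349, 1.026]
contact_force: [0.7, 0.1, -1.2]
gripper_width: 0.0426
```

```bash
python3 -c "
from kin import *
inc([.4916,.2681,.043],tilt(59.06,20.02))
"
```

```text
t 18.08 q [0.3102, 0.0408, 2.208, 0.3765, 0.6606, 0.5827] pos [0.4925, 0.2664, 0.0804] rpy [-3.1401, -0.3491, 1.0262] w 0.0426
shift [-0.059 -0.008  0.177] frac 1.0 -> [-0.059 -0.008  0.177] turn [ 0.     0.    -0.003]
```

Request:
step_arm(
  increments=[
    [[-0.02,-0.008,0.06],[0,0,-0.003],-1],
    [[-0.04,-0.008,0.12],[0,0,-0.003],-1],
    [[-0.058,-0.008,0.175],[0,0,-0.003],-1],
    [[-0.058,-0.008,0.175],[0,0,-0.003],-1],
    [[-0.058,-0.008,0.175],[0,0,-0.003],-1],
    [[-0.058,-0.008,0.175],[0,0,-0.003],1],
    [[-0.058,-0.008,0.175],[0,0,-0.003],1],
    [[-0.058,-0.008,0.175],[0,0,-0.003],1],
    [[-0.058,-0.008,0.175],[0,0,-0.003],1],
    [[-0.058,-0.008,0.175],[0,0,-0.003],1],
    [[-0.058,-0.008,0.175],[0,0,-0.003],1],
  ],
)

```text
t: 19.0
eef_pos: [0.4919, 0.2683, 0.0438]
tcp_rot: [3.141, -0.349, 1.031]
contact_force: [0.4, 0.3, 0.2]
gripper_width: 0.0851
```

```bash
python3 -c "
from kin import *
R=tilt(59,-20)
inc(np.array([.4870,.2620,.060])+R.apply([0,0,.02]),R)
"
```

```text
t 19.0 q [0.3146, 0.0999, 2.23, 0.4193, 0.584, 0.5288] pos [0.4919, 0.2683, 0.0438] rpy [3.141, -0.3495, 1.0314] w 0.0851
shift [-0.074 -0.005 -0.013] frac 1.0 -> [-0.074 -0.005 -0.013] turn [ 0.    -0.445  0.001]
```

Request:
step_arm(
  increments=[
    [[-0.01,0,0],[0,-0.07,0],1],
    [[-0.02,0,0],[0,-0.14,0],1],
    [[-0.03,0,0],[0,-0.22,0],1],
    [[-0.05,0,-0.01],[0,-0.3,0],1],
    [[-0.06,0,-0.01],[0,-0.37,0],1],
    [[-0.074,-0.005,-0.013],[0,-0.445,0],1],
    [[-0.074,-0.005,-0.013],[0,-0.445,0],1],
    [[-0.074,-0.005,-0.013],[0,-0.445,0],1],
    [[-0.074,-0.005,-0.013],[0,-0.445,0],1],
    [[-0.074,-0.005,-0.013],[0,-0.445,0],1],
    [[-0.074,-0.005,-0.013],[0,-0.445,0],1],
  ],
)

```text
t: 19.92
eef_pos: [0.4831, 0.2553, 0.042]
tcp_rot: [3.141, 0.348, 1.03]
contact_force: [-0.0, 1.2, 0.6]
gripper_width: 0.0853
```

Run:
```python
from kin import *
R=tilt(59,-20)
inc(np.array([.4870,.2620,.060])+R.apply([0,0,.02]),R)
ax=np.array([.515,.857])
for n in("wrist","scene"):
    s=env.read_state(); c=camera(n)
    T0=np.eye(4);T0[:3,:3]=Ro.from_euler('xyz',s['tcp_rot']).as_matrix();T0[:3,3]=s['eef_pos']
    P=cloud(c,c["T"] if n=="scene" else T0@c['T_tool_cam']).reshape(-1,3); d=P[:,:2]-[.487,.262]; a=d@ax; l=d@[.857,-.515]
    k=(abs(l)<.022)&(abs(a)<.08)&(P[:,2]>.06)&(P[:,2]<.095)
    print(n,[(round(b,2),int(j.sum()),np.percentile(P[j,2],95).round(4)) for b in np.arange(-.07,.075,.02) for j in [k&(abs(a-b)<.006)] if j.sum()>5], a[k].min().round(4),a[k].max().round(4))
wrench(3)
```

```text
t 19.92 q [0.5427, 0.4146, 1.8235, -0.1718, 1.218, 1.1686] pos [0.4831, 0.2553, 0.042] rpy [3.1407, 0.3479, 1.0298] w 0.0853
shift [ 0.006 -0.001  0.002] frac 1.0 -> [ 0.006 -0.001  0.002] turn [ 0.001 -0.001  0.   ]
wrist [(np.float64(-0.05), 7, np.float64(0.0678)), (np.float64(-0.03), 331, np.float64(0.0789)), (np.float64(-0.01), 1748, np.float64(0.0822)), (np.float64(0.01), 2319, np.float64(0.0821)), (np.float64(0.03), 3211, np.float64(0.082)), (np.float64(0.05), 4572, np.float64(0.0819)), (np.float64(0.07), 6951, np.float64(0.0809))] -0.0498 0.0711
scene [(np.float64(-0.07), 7, np.float64(0.0804)), (np.float64(-0.05), 103, np.float64(0.0846)), (np.float64(-0.03), 99, np.float64(0.0833)), (np.float64(-0.01), 69, np.float64(0.0837)), (np.float64(0.03), 89, np.float64(0.083)), (np.float64(0.05), 102, np.float64(0.0833)), (np.float64(0.07), 60, np.float64(0.0829))] -0.0669 0.0711
F world [-0.024 -0.628 -0.441] sd [0.278 0.476 0.085] tool [-0.367  0.302  0.602]
M world [ 0.114 -0.093 -0.003] sd [0.028 0.008 0.015] tool [-0.019  0.145  0.01 ]
```

The float is level and seated; now close and lift.

Request:
step_arm(
  increments=[
    [[0,0,0],[0,0,0],-1],
    [[0,0,0],[0,0,0],-1],
    [[0,0,0],[0,0,0],-1],
    [[0,0,0],[0,0,0],-1],
    [[0,0,0],[0,0,0],-1],
    [[0,0,0],[0,0,0],-1],
    [[0,0,0],[0,0,0],-1],
    [[0,0,0],[0,0,0],-1],
    [[0,0,0],[0,0,0],-1],
    [[0,0,0],[0,0,0],-1],
  ],
)

```text
t: 21.0
eef_pos: [0.4841, 0.2558, 0.0422]
tcp_rot: [3.14, 0.348, 1.03]
contact_force: [3.0, -2.8, 3.8]
gripper_width: 0.0424
```

```bash
python3 -c "
from kin import *
s=env.read_state(); r=Ro.from_euler('xyz',s['tcp_rot'])
print('heavy in tool',r.inv().apply([-.515,-.857,0]).round(4), 'float-TCP in tool', r.inv().apply([.4874,.2628,.060]-s['eef_pos']).round(4))
inc(s['eef_pos']+[0,0,.19],r)
"
```

```text
heavy in tool [-0.9399 -0.0012  0.3409] float-TCP in tool [ 0.0012 -0.0007 -0.0194]
t 21.0 q [0.5431, 0.4158, 1.8214, -0.1727, 1.2185, 1.1688] pos [0.4841, 0.2558, 0.0422] rpy [3.1396, 0.3479, 1.0302] w 0.0424
shift [-0.324  0.002 -0.893] frac 1.0 -> [-0.324  0.002 -0.893] turn [0. 0. 0.]
```

Request:
step_arm(
  increments=[
    [[-0.06,0,-0.18],[0,0,0],-1],
    [[-0.13,0,-0.36],[0,0,0],-1],
    [[-0.2,0,-0.54],[0,0,0],-1],
    [[-0.32,0,-0.89],[0,0,0],-1],
    [[-0.32,0,-0.89],[0,0.1,0],-1],
    [[-0.32,0,-0.89],[0,0.2,0],-1],
    [[-0.32,0,-0.89],[0,0.3,0],-1],
    [[-0.32,0,-0.89],[0,0.4,0],-1],
    [[-0.32,0,-0.89],[0,0.5,0],-1],
    [[-0.32,0,-0.89],[0,0.5,0],-1],
    [[-0.32,0,-0.89],[0,0.5,0],-1],
  ],
)

```text
t: 21.92
eef_pos: [0.48, 0.2547, 0.2276]
tcp_rot: [-3.139, -0.438, 1.028]
contact_force: [-1.6, -0.1, -3.5]
gripper_width: 0.0426
```

```bash
python3 -c "
from kin import *
inc([.46,.05,.24],tilt(59,70))
"
```

```text
t 21.92 q [0.2472, -0.2002, 2.1507, 0.3909, 0.9099, 0.5913] pos [0.48, 0.2547, 0.2276] rpy [-3.1387, -0.4384, 1.0279] w 0.0426
shift [-0.814  0.442 -0.451] frac 1.0 -> [-0.814  0.442 -0.451] turn [-0.001  0.499 -0.002]
```

Request:
step_arm(
  increments=[
    [[-0.15,0.08,-0.08],[0,0.08,0],-1],
    [[-0.3,0.16,-0.16],[0,0.16,0],-1],
    [[-0.45,0.24,-0.24],[0,0.24,0],-1],
    [[-0.6,0.33,-0.33],[0,0.32,0],-1],
    [[-0.8,0.44,-0.45],[0,0.4,0],-1],
    [[-0.81,0.44,-0.45],[0,0.5,0],-1],
    [[-0.81,0.44,-0.45],[0,0.5,0],-1],
    [[-0.81,0.44,-0.45],[0,0.5,0],-1],
    [[-0.81,0.44,-0.45],[0,0.5,0],-1],
    [[-0.81,0.44,-0.45],[0,0.5,0],-1],
  ],
)

```text
t: 22.75
eef_pos: [0.4586, 0.0509, 0.237]
tcp_rot: [-3.107, -1.223, 0.993]
contact_force: [0.7, -0.0, -2.4]
gripper_width: 0.0427
```

```bash
python3 -c "
from kin import *
R=tilt(59,70); g=np.array([.451,-.092,.13])-R.apply([.0012,-.0007,-.0194])
inc(g,R)
"
```

```text
t 22.75 q [-0.736, -0.0457, 2.4185, 1.1913, 1.453, -0.801] pos [0.4586, 0.0509, 0.237] rpy [-3.1065, -1.2233, 0.993] w 0.0427
shift [-0.72   0.348 -0.315] frac 1.0 -> [-0.72   0.348 -0.315] turn [-0.    -0.001 -0.008]
```

Request:
step_arm(
  increments=[
    [[-0.2,0.1,-0.09],[0,0,-0.008],-1],
    [[-0.4,0.2,-0.18],[0,0,-0.008],-1],
    [[-0.6,0.3,-0.27],[0,0,-0.008],-1],
    [[-0.72,0.35,-0.31],[0,0,-0.008],-1],
    [[-0.72,0.35,-0.31],[0,0,-0.008],-1],
    [[-0.72,0.35,-0.31],[0,0,-0.008],-1],
    [[-0.72,0.35,-0.31],[0,0,-0.008],-1],
    [[-0.72,0.35,-0.31],[0,0,-0.008],-1],
  ],
)

```text
t: 23.42
eef_pos: [0.4621, -0.0749, 0.1233]
tcp_rot: [3.137, -1.223, 1.037]
contact_force: [-0.2, -0.2, -2.5]
gripper_width: 0.0426
```

```bash
python3 -c "
from kin import *
R=tilt(59,70)
for z in(.09,.082):
  inc(np.array([.451,-.092,z])-R.apply([.0012,-.0007,-.0194]),R)
a=camera('scene');b=camera('top')
save('hov2.png',np.hstack([cv2.resize(a['image'][100:260,330:490],(400,400)),cv2.resize(b['image'][170:290,335:455],(400,400))]))
P=cloud(a,a['T']).reshape(-1,3); P=P[(np.hypot(P[:,0]-.451,P[:,1]+.092)<.035)&(P[:,2]>.05)]
print('float top z',np.percentile(P[:,2],[50,99]), 'top pts xy',P[P[:,2]>.19][:,:2].mean(0) if (P[:,2]>.19).any() else 0)
"
```

```text
t 23.42 q [-0.9329, 0.3541, 2.2606, 1.0619, 1.4574, -1.0863] pos [0.4621, -0.0749, 0.1233] rpy [3.1373, -1.2226, 1.0373] w 0.0426
shift [-0.197 -0.     0.058] frac 1.0 -> [-0.197 -0.     0.058] turn [-0.002 -0.001  0.002]
t 23.42 q [-0.9329, 0.3541, 2.2606, 1.0619, 1.4574, -1.0863] pos [0.4621, -0.0749, 0.1233] rpy [3.1373, -1.2226, 1.0373] w 0.0426
shift [-0.235 -0.     0.072] frac 1.0 -> [-0.235 -0.     0.072] turn [-0.002 -0.001  0.002]
float top z [0.14481747 0.20460268] top pts xy [ 0.44768831 -0.08251196]
```

View pics/hov2.png

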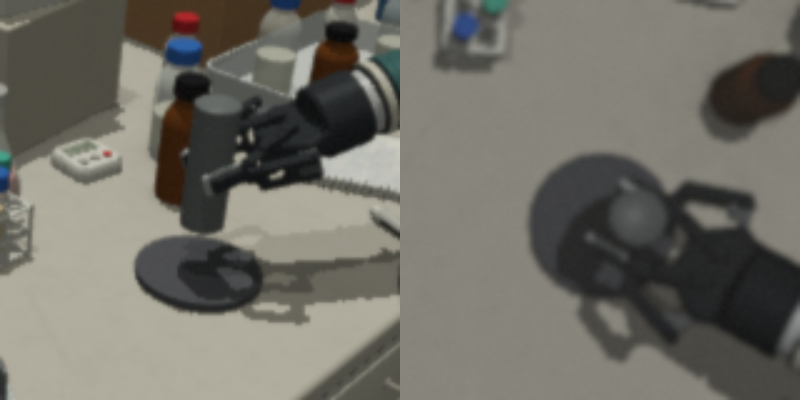

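The float hangs upright over the plate, at (215,165) in the scene crop and (638,220) in the top crop, where its offset from the plate centre is parallax. I'll lower it and feel for contact.

Request:
step_arm(
  increments=[
    [[-0.05,0,0.015],[-0.002,-0.001,0.002],-1],
    [[-0.1,0,0.03],[-0.002,-0.001,0.002],-1],
    [[-0.15,0,0.045],[-0.002,-0.001,0.002],-1],
    [[-0.197,0,0.058],[-0.002,-0.001,0.002],-1],
    [[-0.197,0,0.058],[-0.002,-0.001,0.002],-1],
    [[-0.197,0,0.058],[-0.002,-0.001,0.002],-1],
    [[-0.197,0,0.058],[-0.002,-0.001,0.002],-1],
  ],
)

```text
t: 24.1
eef_pos: [0.4606, -0.0773, 0.0822]
tcp_rot: [-3.14, -1.222, 1.027]
contact_force: [0.1, 0.3, -2.4]
gripper_width: 0.043
```

```bash
python3 -c "
from kin import *
R=tilt(59,70)
wrench(4)
for z in(.086,.082):
  inc(np.array([.451,-.092,z])-R.apply([.0012,-.0007,-.0194]),R)
"
```

```text
F world [ 0.255  0.26  -2.865] sd [0.509 0.215 0.396] tool [-2.57   0.082  1.315]
M world [-0.639  0.414 -0.033] sd [0.033 0.039 0.035] tool [-0.022 -0.761  0.034]
t 24.3 q [-0.9393, 0.4436, 2.2557, 1.0695, 1.4155, -1.1608] pos [0.4608, -0.0776, 0.0827] rpy [3.1386, -1.2207, 1.0313] w 0.0424
shift [-0.02  -0.001  0.009] frac 1.0 -> [-0.02  -0.001  0.009] turn [0.001 0.001 0.   ]
t 24.3 q [-0.9393, 0.4436, 2.2557, 1.0695, 1.4155, -1.1608] pos [0.4608, -0.0776, 0.0827] rpy [3.1386, -1.2207, 1.0313] w 0.0424
shift [-0.039 -0.001  0.016] frac 1.0 -> [-0.039 -0.001  0.016] turn [0.001 0.001 0.   ]
```

Request:
step_arm(
  increments=[
    [[-0.012,0,0.004],[0,0,0],-1],
    [[-0.023,0,0.008],[0,0,0],-1],
    [[-0.023,0,0.008],[0,0,0],-1],
    [[-0.023,0,0.008],[0,0,0],-1],
  ],
)

```text
t: 24.63
eef_pos: [0.4607, -0.0776, 0.0777]
tcp_rot: [3.139, -1.221, 1.031]
contact_force: [-0.1, -0.2, -2.2]
gripper_width: 0.0426
```

Request:
step_arm(
  increments=[
    [[-0.005,0,0.002],[0,0,0],-1],
    [[-0.01,0,0.0035],[0,0,0],-1],
    [[-0.01,0,0.0035],[0,0,0],-1],
    [[-0.01,0,0.0035],[0,0,0],-1],
  ],
)

```text
t: 24.97
eef_pos: [0.4607, -0.0775, 0.0755]
tcp_rot: [3.14, -1.221, 1.03]
contact_force: [0.2, 0.8, -2.4]
gripper_width: 0.0423
```

```bash
python3 -c "
from kin import *
R=tilt(59,70)
wrench(4)
inc(np.array([.451,-.092,.082])-R.apply([.0012,-.0007,-.0194]),R)
"
```

```text
F world [-0.131 -0.064 -2.614] sd [0.328 0.544 0.446] tool [-2.497 -0.081  0.781]
M world [-0.664  0.426  0.001] sd [0.002 0.01  0.024] tool [ 0.01  -0.789  0.02 ]
t 25.17 q [-0.9395, 0.46, 2.254, 1.0713, 1.4087, -1.1736] pos [0.4607, -0.0776, 0.0756] rpy [3.1394, -1.2208, 1.0306] w 0.0422
shift [-0.006 -0.001  0.005] frac 1.0 -> [-0.006 -0.001  0.005] turn [0.001 0.001 0.   ]
```

Still no contact at an estimated 83 mm; I'll continue in 1 mm steps.

Request:
step_arm(
  increments=[
    [[-0.007,0,0.0025],[0,0,0],-1],
    [[-0.007,0,0.0025],[0,0,0],-1],
    [[-0.007,0,0.0025],[0,0,0],-1],
  ],
)

```text
t: 25.42
eef_pos: [0.4607, -0.0776, 0.074]
tcp_rot: [3.14, -1.221, 1.03]
contact_force: [-1.4, -0.4, -2.0]
gripper_width: 0.0424
```

Request:
step_arm(
  increments=[
    [[-0.005,0,0.002],[0,0,0],-1],
    [[-0.005,0,0.002],[0,0,0],-1],
    [[-0.005,0,0.002],[0,0,0],-1],
  ],
)

```text
t: 25.67
eef_pos: [0.4607, -0.0775, 0.0729]
tcp_rot: [3.14, -1.221, 1.03]
contact_force: [0.1, -0.2, -2.7]
gripper_width: 0.0423
```

```bash
python3 -c "
from kin import *
wrench(4)
"
```

```text
F world [ 0.028 -0.154 -2.571] sd [0.5   0.094 0.474] tool [-2.456  0.102  0.771]
M world [-0.681  0.431  0.017] sd [0.022 0.008 0.029] tool [ 0.023 -0.806  0.011]
```

Request:
step_arm(
  increments=[
    [[-0.007,0,0.0025],[0,0,0],-1],
    [[-0.007,0,0.0025],[0,0,0],-1],
    [[-0.007,0,0.0025],[0,0,0],-1],
  ],
)

```text
t: 26.12
eef_pos: [0.4608, -0.0774, 0.0726]
tcp_rot: [3.139, -1.223, 1.032]
contact_force: [-2.9, 0.3, 6.2]
gripper_width: 0.0425
```

Request:
step_arm(
  increments=[
    [[-0.005,0,0.002],[0,0,0],-1],
    [[-0.005,0,0.002],[0,0,0],-1],
    [[-0.005,0,0.002],[0,0,0],-1],
  ],
)

```text
t: 26.37
eef_pos: [0.4609, -0.0773, 0.0727]
tcp_rot: [3.138, -1.226, 1.033]
contact_force: [-1.3, -1.3, 5.8]
gripper_width: 0.0423
```

```bash
python3 -c "
from kin import *
wrench(3)
a=camera('scene');b=camera('top')
save('low.png',cv2.resize(a['image'][130:240,370:480],(700,600)) if 0 else cv2.resize(a['image'][130:230,365:465],(600,600)))
"
```

```text
F world [-2.226 -1.097  5.465] sd [0.671 0.215 0.417] tool [ 4.439 -1.336 -3.813]
M world [0.169 0.12  0.22 ] sd [0.044 0.034 0.017] tool [0.271 0.083 0.105]
```

View pics/low.png

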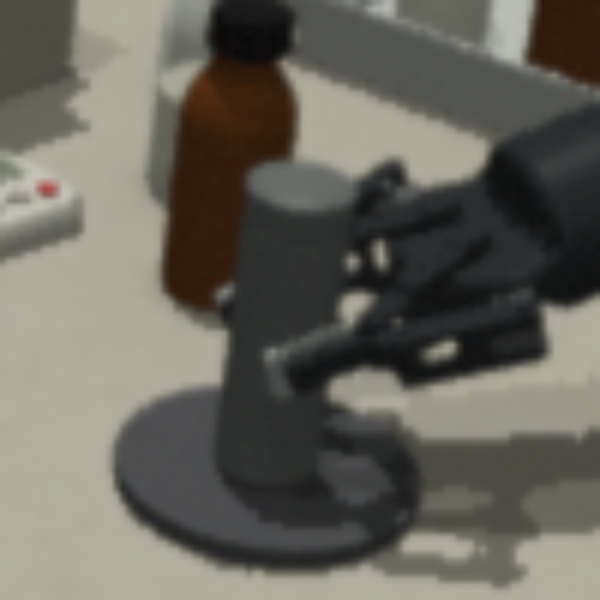

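Contact: Fz went from -2.5 to +5.5 N, with the float upright on the plate (base near (270,480), top (300,185)). I'll back off a hair and open only part way first, so the fingers can still catch it.

Request:
step_arm(
  increments=[
    [[0.004,0,-0.001],[0,0,0],-1],
    [[0.004,0,-0.001],[0,0,0],-1],
    [[0.004,0,-0.001],[0,0,0],0.25],
    [[0.004,0,-0.001],[0,0,0],0.25],
    [[0.004,0,-0.001],[0,0,0],0.25],
    [[0.004,0,-0.001],[0,0,0],0.25],
    [[0.004,0,-0.001],[0,0,0],0.25],
    [[0.004,0,-0.001],[0,0,0],0.25],
    [[0.004,0,-0.001],[0,0,0],0.25],
    [[0.004,0,-0.001],[0,0,0],0.25],
    [[0.004,0,-0.001],[0,0,0],0.25],
    [[0.004,0,-0.001],[0,0,0],0.25],
  ],
)

```text
t: 27.62
eef_pos: [0.4609, -0.0772, 0.0735]
tcp_rot: [3.138, -1.226, 1.033]
contact_force: [0.2, 0.0, -1.1]
gripper_width: 0.0531
```

```bash
cat >> kin.py <<'E'
def lean():
    a=camera('scene');I=a['image']; P=cloud(a,a['T']); 
    D=np.hypot(P[...,0]-.447,P[...,1]+.087); out=[]
    for lo,hi in((.035,.055),(.06,.08),(.09,.11),(.115,.135)):
        p=P[(D<.05)&(P[...,2]>lo)&(P[...,2]<hi)][:,:2]
        v=(a['T'][:2,3]-[.451,-.092]); v/=np.linalg.norm(v); s=p@[-v[1],v[0]]
        out.append((len(p),p.mean(0).round(4).tolist(),s.min().round(4),s.max().round(4)))
    t=P[(D<.03)&(P[...,2]>.14)]; print(*out,"top",len(t),t.mean(0).round(4) if len(t) else 0,sep="\n"); return a
E
python3 -c "
from kin import *
wrench(3); print(env.read_state()['gripper_width']); a=lean(); save('rel.png',cv2.resize(a['image'][130:230,365:465],(600,600)))
"
```

```text
F world [-0.24   0.179 -0.029] sd [0.364 0.147 0.742] tool [-0.017 -0.298  0.038]
M world [-0.358  0.235  0.019] sd [0.015 0.024 0.015] tool [ 0.025 -0.428  0.009]
0.05358294684313258
(122, [0.4415, -0.0815], np.float64(-0.3538), np.float64(-0.3101))
(100, [0.4467, -0.0807], np.float64(-0.3628), np.float64(-0.3058))
(265, [0.4289, -0.0891], np.float64(-0.3593), np.float64(-0.2849))
(144, [0.4353, -0.0893], np.float64(-0.3462), np.float64(-0.2862))
top
151
[ 0.4395 -0.0939  0.1488]
```

View pics/rel.png

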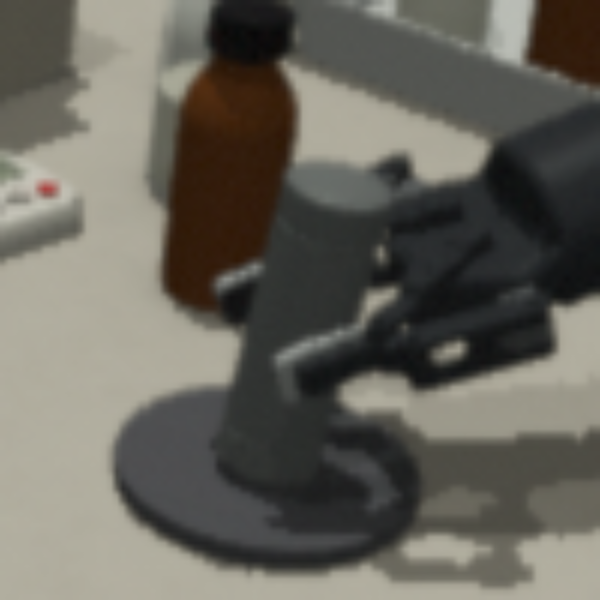

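The float now leans several degrees towards the gripper, with its top at about (340,190). I'll watch whether it is rocking or toppling.

```bash
python3 -c "
from kin import *
for i in range(12):
    a=camera('scene'); P=cloud(a,a['T']); D=np.hypot(P[...,0]-.447,P[...,1]+.09)
    t=P[(D<.045)&(P[...,2]>.143)&(P[...,2]<.17)]; v,u=np.nonzero((D<.045)&(P[...,2]>.143)&(P[...,2]<.17))
    print(round(env.read_state()['t'],2),len(t),t.mean(0).round(4),u.mean().round(1),v.mean().round(1))
wrench(2)
"
```

```text
27.87 154 [ 0.4382 -0.096   0.1495] 420.7 161.6
27.92 153 [ 0.4382 -0.0956  0.1496] 420.6 161.6
27.97 154 [ 0.4379 -0.0949  0.1497] 420.5 161.7
28.02 156 [ 0.4377 -0.095   0.1497] 420.6 161.7
28.07 157 [ 0.4373 -0.0952  0.1497] 420.8 161.8
28.12 152 [ 0.4379 -0.0954  0.1498] 420.7 161.6
28.17 152 [ 0.4386 -0.095   0.1498] 420.3 161.5
28.22 151 [ 0.4389 -0.0956  0.1496] 420.4 161.5
28.27 154 [ 0.4397 -0.0966  0.1497] 420.3 161.2
28.32 156 [ 0.4404 -0.0974  0.1497] 420.3 161.0
28.37 152 [ 0.4415 -0.0977  0.1498] 420.0 160.8
28.42 148 [ 0.4431 -0.0979  0.1498] 419.4 160.5
F world [-0.069  0.136 -1.181] sd [0.506 0.349 0.059] tool [-1.084 -0.13   0.475]
M world [-0.388  0.238  0.016] sd [0.008 0.011 0.009] tool [ 0.017 -0.456 -0.002]
```

Request:
step_arm(
  increments=[
    [[0,0,0],[0,0,0],0.25],
    [[0,0,0],[0,0,0],0.25],
    [[0,0,0],[0,0,0],0.25],
    [[0,0,0],[0,0,0],0.25],
    [[0,0,0],[0,0,0],0.25],
  ],
)

```text
t: 28.93
eef_pos: [0.4609, -0.0772, 0.0735]
tcp_rot: [3.138, -1.226, 1.033]
contact_force: [-0.1, 0.6, -0.3]
gripper_width: 0.0538
```

```bash
cat > tp.py <<'E'
from kin import *
import sys
for i in range(int(sys.argv[1])):
    a=camera('scene'); P=cloud(a,a['T']); D=np.hypot(P[...,0]-.447,P[...,1]+.09)
    m=(D<.045)&(P[...,2]>.143)&(P[...,2]<.17); t=P[m]; v,u=np.nonzero(m)
    print(round(env.read_state()['t'],2),len(t),t.mean(0).round(4),u.mean().round(1),v.mean().round(1))
    if i%3==2: env.read_state()
print(env.read_state()['contact_force'].round(1),env.read_state()['moment'].round(2))
E
python3 tp.py 3
```

```text
28.98 147 [ 0.4436 -0.0981  0.1498] 419.3 160.4
29.03 151 [ 0.4429 -0.0983  0.1496] 419.6 160.5
29.08 147 [ 0.4425 -0.0981  0.1497] 419.7 160.6
[ 0.4 -0.2 -1.4] [-0.43  0.24 -0.04]
```

Request:
step_arm(
  increments=[
    [[0,0,0],[0,0,0],0.25],
    [[0,0,0],[0,0,0],0.25],
    [[0,0,0],[0,0,0],0.25],
    [[0,0,0],[0,0,0],0.25],
    [[0,0,0],[0,0,0],0.25],
  ],
)

```text
t: 29.5
eef_pos: [0.4609, -0.0772, 0.0735]
tcp_rot: [3.138, -1.226, 1.033]
contact_force: [-0.3, -0.3, 0.1]
gripper_width: 0.0535
```

```bash
python3 tp.py 3
```

```text
29.55 147 [ 0.4426 -0.0982  0.1498] 419.7 160.5
29.6 149 [ 0.4428 -0.098   0.1498] 419.6 160.5
29.65 147 [ 0.4435 -0.0984  0.1497] 419.4 160.4
[ 0.3  0.  -0.3] [-0.39  0.19 -0.02]
```

It was rocking and has settled: the top stays within 1 mm and moves back towards upright, so it is heavy end down. I'll open fully and back out along the tool axis.

Request:
step_arm(
  increments=[
    [[0,0,0],[0,0,0],0.5],
    [[0,0,0],[0,0,0],0.7],
    [[0,0,0],[0,0,0],1],
    [[0,0,0],[0,0,0],1],
    [[0,0,0],[0,0,0],1],
    [[0,0,0],[0,0,0],1],
    [[0,0,0],[0,0,0],1],
  ],
)

```text
t: 30.23
eef_pos: [0.4609, -0.0772, 0.0735]
tcp_rot: [3.138, -1.226, 1.033]
contact_force: [-0.2, -0.2, -0.5]
gripper_width: 0.0855
```

```bash
python3 tp.py 3; python3 -c "
from h import *
a=camera('scene'); save('open.png',cv2.resize(a['image'][130:230,365:465],(600,600)))"
```

```text
30.28 142 [ 0.4472 -0.0991  0.1498] 418.3 159.8
30.33 147 [ 0.4467 -0.0989  0.1497] 418.4 159.9
30.38 145 [ 0.4468 -0.0989  0.1498] 418.4 159.9
[-0.2  0.6  1.1] [-0.35  0.21 -0.05]
```

View pics/open.png

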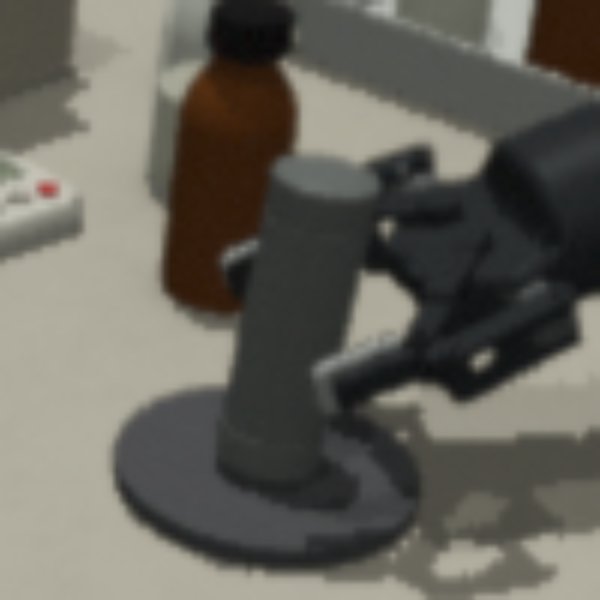

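The base is near (270,470) and the top near (325,180), so there is still a slight lean towards the gripper. It may be touching one finger or the palm. A cylinder fit to the depth points will give numbers.

```bash
cat > cyl.py <<'E'
from kin import *
def cyl(n=1):
    for i in range(n):
        a=camera('scene'); P=cloud(a,a['T']); I=a['image'].astype(int); u=np.arange(640)[None,:].repeat(400,0)
        m=(np.hypot(P[...,0]-.447,P[...,1]+.092)<.05)&(P[...,2]>.022)&(P[...,2]<.146)&(u<436)
        p=P[m]; x=np.array([.45,-.092,0,0])
        def f(x,p=p):
            d=np.array([x[2],x[3],1]);d/=np.linalg.norm(d); w=p-[x[0],x[1],.082]; return np.linalg.norm(np.cross(w,d),axis=1)-.022
        r=least_squares(f,x,loss='cauchy',f_scale=.0015)
        print(round(env.read_state()['t'],2),len(p),"centre",r.x[:2].round(4),"lean deg xy",np.degrees(r.x[2:]).round(1),"inliers",(abs(f(r.x))<.003).sum())
if __name__=="__main__": cyl(3)
E
python3 cyl.py
```

```text
30.48 930 centre [ 0.4509 -0.1015] lean deg xy [-0.4 -5.7] inliers 728
30.53 929 centre [ 0.4508 -0.1014] lean deg xy [-0.8 -5.6] inliers 738
30.58 927 centre [ 0.4506 -0.1013] lean deg xy [-0.9 -5.6] inliers 748
```

The lean is a steady 5.7° towards the gripper. I'll retreat just 3 mm and see whether it follows (toppling) or not.

Request:
step_arm(
  increments=[
    [[0,0,-0.008],[0,0,0],1],
    [[0,0,-0.015],[0,0,0],1],
    [[0,0,-0.015],[0,0,0],1],
    [[0,0,-0.015],[0,0,0],1],
  ],
)

```text
t: 30.92
eef_pos: [0.4595, -0.0798, 0.0745]
tcp_rot: [3.137, -1.226, 1.034]
contact_force: [0.1, 0.6, 0.8]
gripper_width: 0.0854
```

```bash
python3 cyl.py
```

```text
30.97 905 centre [ 0.4491 -0.101 ] lean deg xy [-2.2 -5.4] inliers 744
31.02 900 centre [ 0.4491 -0.1011] lean deg xy [-2.2 -5.4] inliers 736
31.07 906 centre [ 0.4492 -0.1009] lean deg xy [-2.  -5.2] inliers 747
```

Request:
step_arm(
  increments=[
    [[0,0,0],[0,0,0],1],
    [[0,0,0],[0,0,0],1],
    [[0,0,0],[0,0,0],1],
    [[0,0,0],[0,0,0],1],
    [[0,0,0],[0,0,0],1],
    [[0,0,0],[0,0,0],1],
  ],
)

```text
t: 31.57
eef_pos: [0.4595, -0.0796, 0.0745]
tcp_rot: [3.138, -1.226, 1.033]
contact_force: [0.1, -0.1, 0.3]
gripper_width: 0.0855
```

```bash
python3 cyl.py
```

```text
31.62 916 centre [ 0.4509 -0.1014] lean deg xy [-0.6 -5.5] inliers 748
31.67 910 centre [ 0.4512 -0.1014] lean deg xy [-0.4 -5.6] inliers 748
31.72 913 centre [ 0.4513 -0.1015] lean deg xy [-0.1 -5.8] inliers 749
```

Request:
step_arm(
  increments=[
    [[0,0,-0.008],[0,0,0],1],
    [[0,0,-0.015],[0,0,0],1],
    [[0,0,-0.015],[0,0,0],1],
    [[0,0,-0.015],[0,0,0],1],
  ],
)

```text
t: 32.05
eef_pos: [0.458, -0.0822, 0.0756]
tcp_rot: [3.137, -1.226, 1.033]
contact_force: [0.6, 1.1, -0.3]
gripper_width: 0.0856
```

```bash
python3 cyl.py
```

```text
32.1 900 centre [ 0.4517 -0.1013] lean deg xy [-0.2 -5.4] inliers 774
32.15 910 centre [ 0.4513 -0.1014] lean deg xy [-0.3 -5.7] inliers 778
32.2 903 centre [ 0.4512 -0.1016] lean deg xy [-0.5 -5.6] inliers 758
```

After 6 mm of retreat it does not follow, and its lean only wobbles. So it stands by itself; the constant y lean is probably partly a fit bias from the occluding gripper. I'll back out along the tool axis.

Request:
step_arm(
  increments=[
    [[0,0,-0.03],[0,0,0],1],
    [[0,0,-0.07],[0,0,0],1],
    [[0,0,-0.12],[0,0,0],1],
    [[0,0,-0.18],[0,0,0],1],
    [[0,0,-0.25],[0,0,0],1],
    [[0,0,-0.35],[0,0,0],1],
    [[0,0,-0.45],[0,0,0],1],
    [[0,0,-0.55],[0,0,0],1],
    [[0,0,-0.65],[0,0,0],1],
    [[0,0,-0.65],[0,0,0],1],
    [[0,0,-0.65],[0,0,0],1],
  ],
)

```text
t: 33.12
eef_pos: [0.3947, -0.1892, 0.12]
tcp_rot: [3.132, -1.224, 1.036]
contact_force: [-0.8, -0.9, -0.0]
gripper_width: 0.0855
```

```bash
sed -i 's/&(u<436)//' cyl.py; python3 cyl.py
python3 - <<'E'
from kin import *
a=camera('scene');b=camera('top');s=env.read_state();c=camera('wrist')
T0=np.eye(4);T0[:3,:3]=Ro.from_euler('xyz',s['tcp_rot']).as_matrix();T0[:3,3]=s['eef_pos']
P=cloud(c,T0@c['T_tool_cam']);m=(np.hypot(P[...,0]-.449,P[...,1]+.095)<.05)&(P[...,2]>.025)&(P[...,2]<.146); p=P[m]
def f(x):
    d=np.array([x[2],x[3],1]);d/=np.linalg.norm(d); w=p-[x[0],x[1],.082]; return np.linalg.norm(np.cross(w,d),axis=1)-.022
r=least_squares(f,[.45,-.092,0,0],loss='cauchy',f_scale=.0015); print("wrist fit",r.x[:2].round(4),np.degrees(r.x[2:]).round(1),len(p))
save('fin.png',np.hstack([cv2.resize(a['image'][130:230,365:465],(400,400)),cv2.resize(c['image'],(400,250))[:, :].copy() if 0 else cv2.copyMakeBorder(cv2.resize(c['image'],(400,250)),0,150,0,0,cv2.BORDER_CONSTANT)]))
E
```

```text
33.17 830 centre [ 0.4502 -0.1013] lean deg xy [-1.3 -5.5] inliers 771
33.22 828 centre [ 0.4503 -0.1013] lean deg xy [-1.2 -5.7] inliers 769
33.27 830 centre [ 0.4505 -0.1014] lean deg xy [-1.1 -5.6] inliers 779
wrist fit [ 0.4487 -0.1006] [-0.6 -5.6] 7295
```

View pics/fin.png

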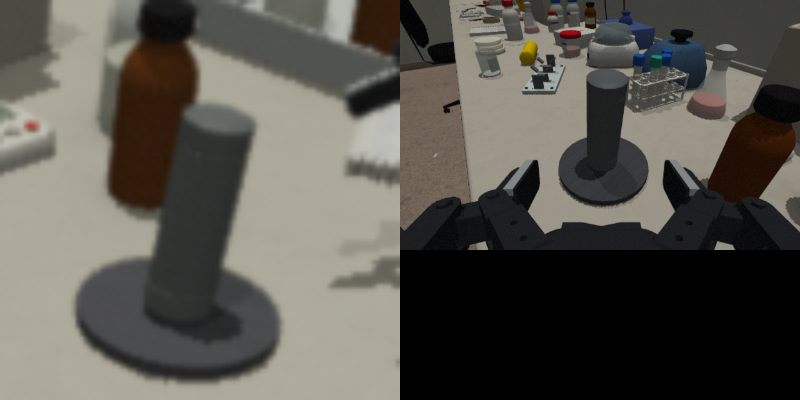

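The float stands free on the plate and the gripper is clear: (190,220) in the left half, (605,120) in the wrist view. Both cameras agree on a 5.7° lean, against a limit of 6.9°. I'll let it settle and measure the trend.

Request:
step_arm(
  increments=[
    [[0,0,0],[0,0,0],1],
    [[0,0,0],[0,0,0],1],
    [[0,0,0],[0,0,0],1],
    [[0,0,0],[0,0,0],1],
    [[0,0,0],[0,0,0],1],
    [[0,0,0],[0,0,0],1],
    [[0,0,0],[0,0,0],1],
    [[0,0,0],[0,0,0],1],
    [[0,0,0],[0,0,0],1],
    [[0,0,0],[0,0,0],1],
    [[0,0,0],[0,0,0],1],
    [[0,0,0],[0,0,0],1],
    [[0,0,0],[0,0,0],1],
    [[0,0,0],[0,0,0],1],
    [[0,0,0],[0,0,0],1],
    [[0,0,0],[0,0,0],1],
  ],
)

```text
t: 34.75
eef_pos: [0.3948, -0.1858, 0.1193]
tcp_rot: [3.141, -1.227, 1.031]
contact_force: [0.4, 0.2, -0.8]
gripper_width: 0.0854
```

```bash
cat > wf.py <<'E'
from kin import *
for i in range(4):
    s=env.read_state();c=camera('wrist')
    T0=np.eye(4);T0[:3,:3]=Ro.from_euler('xyz',s['tcp_rot']).as_matrix();T0[:3,3]=s['eef_pos']
    P=cloud(c,T0@c['T_tool_cam']);m=(np.hypot(P[...,0]-.449,P[...,1]+.095)<.05)&(P[...,2]>.025)&(P[...,2]<.14); p=P[m]
    def f(x):
        d=np.array([x[2],x[3],1]);d/=np.linalg.norm(d); w=p-[x[0],x[1],.082]; return np.linalg.norm(np.cross(w,d),axis=1)-.022
    r=least_squares(f,[.45,-.092,0,0],loss='cauchy',f_scale=.0015); print(round(s['t'],2),"wrist",r.x[:2].round(4),np.degrees(r.x[2:]).round(1),np.hypot(*r.x[2:]).round(4))
# plate flatness reference: plane normal as seen by this camera
q=P[(np.hypot(P[...,0]-.451,P[...,1]+.092)<.06)&(P[...,2]<.017)&(P[...,2]>.006)]
n=np.linalg.svd(q-q.mean(0))[2][2]; print("plate normal lean deg",np.degrees(n[:2]/n[2]).round(2),"z",q[:,2].mean().round(4),len(q))
E
python3 wf.py; python3 cyl.py
```

```text
34.75 wrist [ 0.4478 -0.1005] [-1.3 -5.5] 0.099
34.8 wrist [ 0.4479 -0.1005] [-1.3 -5.5] 0.0992
34.85 wrist [ 0.4479 -0.1006] [-1.2 -5.5] 0.099
34.9 wrist [ 0.4481 -0.1005] [-1.1 -5.6] 0.0991
plate normal lean deg [0.07 0.09] z 0.0116 7229
35.0 832 centre [ 0.4505 -0.1015] lean deg xy [-1.  -5.5] inliers 777
35.05 827 centre [ 0.4506 -0.1014] lean deg xy [-1.  -5.6] inliers 768
35.1 833 centre [ 0.4509 -0.1016] lean deg xy [-0.8 -5.8] inliers 783
```

The lean reads a steady 0.099 rad from both cameras. The fitted plate normal is within 0.1° of vertical, so calibration bias is small. The middle is about 9 mm from the plate's centre and the gripper is clear, so I'm handing in.

```bash
python3 -c "
from h import *
P=None
print(env.job_done(), env.read_state()['t'])"; python3 wf.py | head -2
```

```text
the job is handed in; nothing more can be done
the job is handed in; nothing more can be done
the job is handed in; nothing more can be done
```

The grey float is standing by itself on the round plate, on the end I measured as heavy, and I have handed the job in at about 35 s of the 53 s. It leans a little: 0.099 rad against the 0.12 rad limit.

**Finding the heavy end:** I lifted the float level from the cradle. The wrist moment was +0.087 N m, and a repeat gave +0.079 N m. Both put the heavy end on the robot-side, nearer-the-plate end, so that end went down. One tilted reading disagreed. It was taken before the arm had settled, with a tilt error I had not yet noticed and no correction for the gripper's own weight.

**Mistake on the way:** I first re-gripped the float tilted 20° the wrong way. I saw it hanging at a lean over the plate, took it back to the cradle and gripped it again at -20°. Nothing was dropped.

**Last checks before handing in:**
- **Lean:** the wrist camera gave a steady 0.099 rad. The scene camera gave 0.098–0.102 rad. It did not right itself further after I let go, and I did not nudge it.
- **Position:** its middle was about 9 mm from the plate's centre.
- **Movement:** only a slow wobble of about half a degree was left, and it did not follow when the gripper backed away.
- **Gripper:** open and about 0.12 m clear of the float.
- **Bystanders:** I did not measure these at the end. I never felt or saw the arm touch any of them.

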